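# Turn six samples over into a clean tray

### The arm

A 6-joint arm with a two-finger parallel gripper is mounted at the origin on a cart in front of the work surface, level with it; the furniture and walls round the work are solid. World frame = base frame: x ahead of the robot, y to its left, z up, the work surface at z = 0. Lengths are in m, angles in rad, forces in N, time in s.
With the tool pointing down it reaches from about 0.35 to 0.975 m from the base axis. Payload 7.1 kg.
Tool frame: the origin (TCP) lies between the finger pads; the fingertips stand 25 mm ahead of it and the grasp point (between the pads) lies 6 mm ahead of it; z points along the fingers, x is the direction in which the jaws open and shut, and the axes are right-handed (so a half turn about z gives the same grasp; the last joint's range is limited). The gripper opens to 88 mm and grips with 3 to 60 N. Pads are 20 mm wide; open, the fingers measure 115 mm over their backs; the gripper's body (75 mm by 178 mm) begins 61 mm behind the grasp point.
Start: joints at [1.099, 0.423, 1.63, -0, 1.089, -0.019], TCP at [0.273, 0.562, 0.248] pointing down, gripper open.
Joint ranges: [-3, 3], [-0.9, 2.11], [0.09, 2.58], [-1.31, 4.45], [0.11, 2.69], [-2.54, 2.54]. Speed limits (rad/s): [2.39, 2.39, 3.01, 3.14, 3.14, 3.14].

### API

Orientations are given as a unit quaternion [w, x, y, z].
In Python, from workcell import * gives the robot as it stands.
- The arm moves only by the tool drive_tool, never from a script. Its argument "plan" is a list of rows, each a list of 4 numbers: the shift along the world's x, y, z in m, then the turn about the world's z in degrees. In form: [[dx, dy, dz, turn], ...]. A call has 1 to 10 rows; each row shifts and turns the commanded pose from where the row before left it; what a row does not reach is not made up. A row lasts 1/12 s, in which the tool goes at most 41.7 mm and 7.16 degrees, less where a joint would pass 70% of its speed; a pose out of reach is approached as far as the arm can. A call with a gripper value outside its range is refused whole. "gripper" is the gripper's target within -1 to 1 (fully open at 1, half-way at 0, shut at -1), set as the call begins (left out, the last holds). The fingers move at their own pace and stop on an object; "newtons" is the grip in N (left out, the last holds). Time passes only in rows, so rows that do not move let the fingers close. It gives the time, the measured TCP pose, the force and the opening at its end, in the units of the state.
- get_state(): the state, without advancing time (a new reading comes with each control period).
- grab_frame(name): name is "scene" or "top" or "wrist"; returns a dict with "img" (384x512x3 uint8, blue, green, red), "z_map" (384x512 float32, m along the optical axis (not along the pixel's ray), 0 where there is no reading), "fovy" (degrees; the focal length in pixels is half the picture's height over the tangent of half this angle, whatever the lens; pixels are square), "cx", "cy" (the principal point, pixels), "xyz" and "orientation" of the camera in the world; the wrist camera has in their place "tool_from_camera" (4x4, takes a point from camera to tool coordinates, whose origin is the TCP and whose axes are the tool frame's). Camera axes: x right, y down, z forward; pixel columns grow to the right and rows downward; lengths in m; the calibration is good to about 2 mm. A picture is of the moment at which its call begins: read the wrist's pose just before it.
- job_done(): hands the job in, once; it reports no verdict.
The state is a dict: "clock": time; "joint_positions": joint angles; "joint_velocities": joint speeds; "joint_efforts": joint torques, N m; "eef_pos": TCP position; "eef_rot": TCP orientation; "contact_force": force on the tool from outside, world axes, zero at the start; "ft_torque": the same for the moment, N m; "opening": finger opening in m.
Only numpy, scipy, OpenCV 4.12 (cv2) and the standard library are available. Lean on these libraries where they do the work, as an engineer would, in place of code of your own. Each camera call takes 0.05 s, during which the arm holds its last target.

### The job

Turn all six samples over together into the clean tray: lay the empty tray, face-down as it is, squarely over the loaded tray so that its pockets cover the samples, then swing the loaded leaf by its crank grip all the way over to the right, until the upright plate lies flat, and all the way back. The clean tray must then be lying face-up on the right-hand plate with all six samples upside down in its pockets, the leaf fully home and let go; do not knock over the two vials or the small beaker.

Things in the scene. Friction and masses are not known exactly. Their poses are not given: they have to be found in the camera images.
- jig: turnover fixture, grey base 96 x 250 x 10 mm, fixed. Origin: centre of its underside; x along the hinge line (away from the robot at yaw 0), y left, z up. Hinge line: above the origin at z = 50 mm. Left (+y): swing leaf with the loaded tray and, 2 mm from its hinge-side edge, two pointed steel stop posts up to z = 59 mm. Upright over the hinge: a 62 mm wide plate up to z = 176 mm, its face 14 mm right of the hinge line
- leaf (a joint): angle of the swing leaf: 0 = flat on the left (home), 1.57 = upright, 3.14 = turned over, flat on the right. It stays where it is left (stiff hinge); swinging leaf and plate together takes about 1 to 1.3 N m, some 8 to 12 N at the crank grip
- backplate (a joint): angle of the receiving plate on the same hinge line: 0 = upright (start), 1.57 = flat on the right, its face 36 mm above the bench. Stiff hinge, stays where it is. As the leaf passes upright the clean tray comes against this plate and pushes it down, so the two trays stay pressed together
- tray_centre (a point): centre of the loaded tray's open face (top of its walls), 75.5 mm left of the hinge line, z = 50 mm at home; axes as the jig's at home. Grey tray 61.5 (jig x) x 91 (jig y) x 14 mm, 2 x 3 square pockets 27 mm wide, 10 mm deep, 29.5 mm pitch, 2.5 mm walls. Beside its two 91 mm sides it is free down to the base (z = 10 mm), but for the crank's lug at the outer near corner
- handle (a point): mid-point of the crank grip: steel rod 12 mm thick, 50 mm long, parallel to the hinge line, pointing to the robot, 18 mm end stop. In the jig's frame with the leaf home: x = -72, y = +115, z = 50 mm, so 115 mm from the hinge line; it moves on a half circle over the hinge line to y = -115 mm
- clean_centre (a point): centre (half-way up) of the loose clean tray: same size and pockets as the loaded one, 90 g, lying on the bench pockets down. Local x along its 61.5 mm side, y along its 91 mm side, z from open face to closed bottom. Laid on the loaded tray, long sides parallel (either way round), its pockets pass over the samples with 2 mm room all round and its centre is 7 mm above that tray's face
- clean_tray: the same clean tray; origin at the centre of its open face, axes as for its centre (z points down once it is face-up)
- mount0: black round metallographic sample, 23 mm diameter, 18 mm tall, 1.5 mm chamfered rims, 18 g; a small steel piece shows in one end face (underneath at the start). Origin: its centre; z up at the start. Stands in a pocket of the loaded tray, its top 8 mm above the walls
- mount1: black round metallographic sample, 23 mm diameter, 18 mm tall, 1.5 mm chamfered rims, 18 g; a small steel piece shows in one end face (underneath at the start). Origin: its centre; z up at the start. Stands in a pocket of the loaded tray, its top 8 mm above the walls
- mount2: black round metallographic sample, 23 mm diameter, 18 mm tall, 1.5 mm chamfered rims, 18 g; a small steel piece shows in one end face (underneath at the start). Origin: its centre; z up at the start. Stands in a pocket of the loaded tray, its top 8 mm above the walls
- mount3: black round metallographic sample, 23 mm diameter, 18 mm tall, 1.5 mm chamfered rims, 18 g; a small steel piece shows in one end face (underneath at the start). Origin: its centre; z up at the start. Stands in a pocket of the loaded tray, its top 8 mm above the walls
- mount4: black round metallographic sample, 23 mm diameter, 18 mm tall, 1.5 mm chamfered rims, 18 g; a small steel piece shows in one end face (underneath at the start). Origin: its centre; z up at the start. Stands in a pocket of the loaded tray, its top 8 mm above the walls
- mount5: black round metallographic sample, 23 mm diameter, 18 mm tall, 1.5 mm chamfered rims, 18 g; a small steel piece shows in one end face (underneath at the start). Origin: its centre; z up at the start. Stands in a pocket of the loaded tray, its top 8 mm above the walls
- cap_vial_1: small white vial with a blue cap, 27 mm diameter, 56 mm tall, standing loose; origin at the centre of its underside; must not be knocked over
- vial_back: white vial with a red cap, 32 mm diameter, 75 mm tall, standing loose; origin at the centre of its underside; must not be knocked over
- beaker_small: small clear beaker, 66 mm wide, 69 mm tall, standing loose; origin at the centre of its underside; must not be knocked over
Not all that is in view belongs to the job. Several things look just like the clean_tray: the one meant starts farthest to the robot's right.

How it is judged:
On the way, in this order (a step that is already met when the one before it is completed fails the run):
1. the clean tray lies face-down, flat and square on the loaded tray, over the samples (distance between clean_tray and tray_centre below 0.008 m and angle between clean_tray's own z axis and vertical below 0.07 rad and value of joint leaf below 0.1 rad and contact force between clean_tray and the fingers below 0.1 N), for 0.2 s.
2. the leaf has been swung fully over, with the clean tray under it and the receiving plate flat (value of joint leaf above 3.04 rad and value of joint backplate above 1.47 rad and distance between clean_tray and tray_centre below 0.012 m), for 0.2 s.
At the end, for the whole second after the job is handed in: the leaf is home (within 0.1 rad); the receiving plate lies flat with the clean tray face-up on it (level within 0.1 rad, within about 15 mm of its middle); all six samples rest upside down, fully down in its pockets (height within 3 mm), at rest; nothing knocked over (value of joint leaf below 0.1 rad and value of joint backplate above 1.45 rad and angle between clean_tray's own z axis and vertical above 3.04 rad and y of clean_tray in the frame of jig between -0.091 and -0.06 m and x of clean_tray in the frame of jig between -0.015 and 0.015 m and linear speed of each of clean_tray, mount0, mount1, mount2, mount3, mount4, mount5 below 0.02 m/s and angle between each of mount0, mount1, mount2, mount3, mount4, mount5's own z axis and vertical above 2.9 rad and x of mount0 in the frame of clean_tray between -0.03 and 0.03 m and y of mount0 in the frame of clean_tray between -0.045 and 0.045 m and z of mount0 in the frame of clean_tray between -0.002 and 0.004 m and x of mount1 in the frame of clean_tray between -0.03 and 0.03 m and y of mount1 in the frame of clean_tray between -0.045 and 0.045 m and z of mount1 in the frame of clean_tray between -0.002 and 0.004 m and x of mount2 in the frame of clean_tray between -0.03 and 0.03 m and y of mount2 in the frame of clean_tray between -0.045 and 0.045 m and z of mount2 in the frame of clean_tray between -0.002 and 0.004 m and x of mount3 in the frame of clean_tray between -0.03 and 0.03 m and y of mount3 in the frame of clean_tray between -0.045 and 0.045 m and z of mount3 in the frame of clean_tray between -0.002 and 0.004 m and x of mount4 in the frame of clean_tray between -0.03 and 0.03 m and y of mount4 in the frame of clean_tray between -0.045 and 0.045 m and z of mount4 in the frame of clean_tray between -0.002 and 0.004 m and x of mount5 in the frame of clean_tray between -0.03 and 0.03 m and y of mount5 in the frame of clean_tray between -0.045 and 0.045 m and z of mount5 in the frame of clean_tray between -0.002 and 0.004 m); the robot touches nothing.
It fails at once if a vial or the small beaker is knocked over (angle between any of cap_vial_1, vial_back, beaker_small's own z axis and vertical above 0.6 rad).
It also fails if it takes over 69 s, if anything falls off the work surface, if the arm or the gripper's body presses on something with over 40 N, if the wrist force passes 120 N, or if a joint passes its speed limit or range.

## Working session

There is one attempt and no reset: what is moved stays moved. The work goes in short steps, Python scripts to look and compute and a tool call to move; the robot and the scene stay as the last step left them, time stands still between calls to the robot, and variables do not carry over. Pictures are saved under pics/ and viewed, and the job is handed in when it is done.

Besides the shell and the picture viewer there is one more tool, called after "Emit:" as name(argument=value, ...) on one line, values as JSON. drive_tool: Moves the arm, as the interface text tells. Its arguments: {"type":"object","properties":{"plan":{"type":"array"},"gripper":{"type":"number"},"newtons":{"type":"number"}},"required":["plan"]}

```bash
ls; mkdir -p pics
python3 - <<'E'
from workcell import *
import cv2,numpy as np,pickle
print(get_state())
for n in ["scene","top"]:
    f=grab_frame(n); pickle.dump(f,open(f"{n}0.pkl","wb"))
    cv2.imwrite(f"pics/{n}0.png",cv2.resize(f["img"],(800,600)))
    print(n,{k:f[k] for k in f if k not in("img","z_map")})
E
```

```text
pics
{'clock': 0.0, 'joint_positions': array([ 1.09901920e+00,  4.23828895e-01,  1.63068218e+00,  1.09516469e-06,
        1.08858362e+00, -1.90224762e-02]), 'joint_velocities': array([ 0.00012954, -0.00040455, -0.00133869,  0.00041277,  0.00074938,
       -0.0012819 ]), 'joint_efforts': array([-2.30196616e-03, -5.44618142e+01, -2.73659652e+01,  6.42590644e-02,
        2.27889681e-02, -1.45073718e-04]), 'eef_pos': array([0.27315959, 0.56157825, 0.24691219]), 'eef_rot': array([ 3.85708383e-04,  8.47774719e-01,  5.30355976e-01, -6.44404626e-04]), 'contact_force': array([-0.96752982,  0.63868523,  0.31148374]), 'ft_torque': array([-0.04345976, -0.01442981, -0.03293339]), 'opening': 0.08786340065780379}
scene {'fovy': 47.28469448662719, 'cx': 251.2691104406433, 'cy': 187.02906325238362, 'xyz': array([ 0.00764604, -0.89325968,  0.76157025]), 'orientation': array([-0.44222195,  0.85588926, -0.23416623,  0.13061199])}
top {'fovy': 47.46998565224036, 'cx': 263.2018789002196, 'cy': 188.996096644127, 'xyz': array([ 0.45368915, -0.01368646,  1.27910618]), 'orientation': array([-0.0168132 ,  0.71264926, -0.70055995,  0.03262066])}
```

View pics/scene0.png

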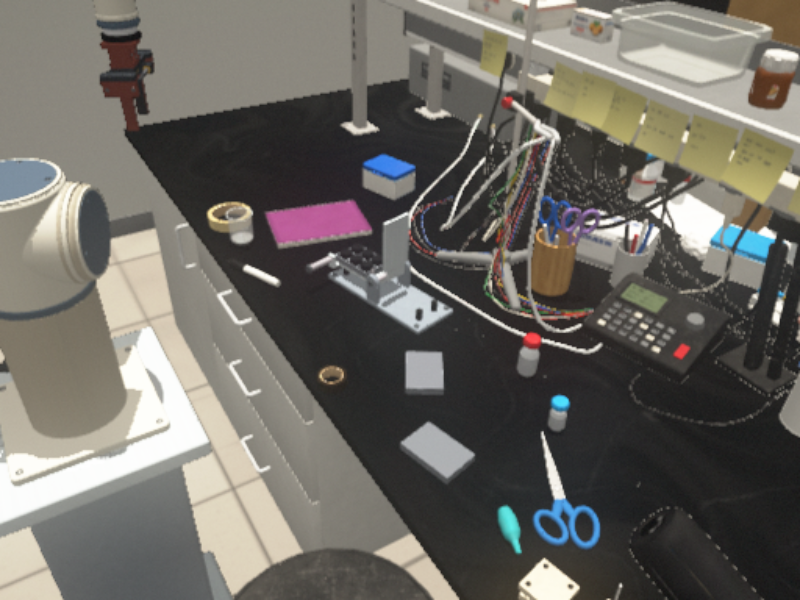

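View pics/top0.png

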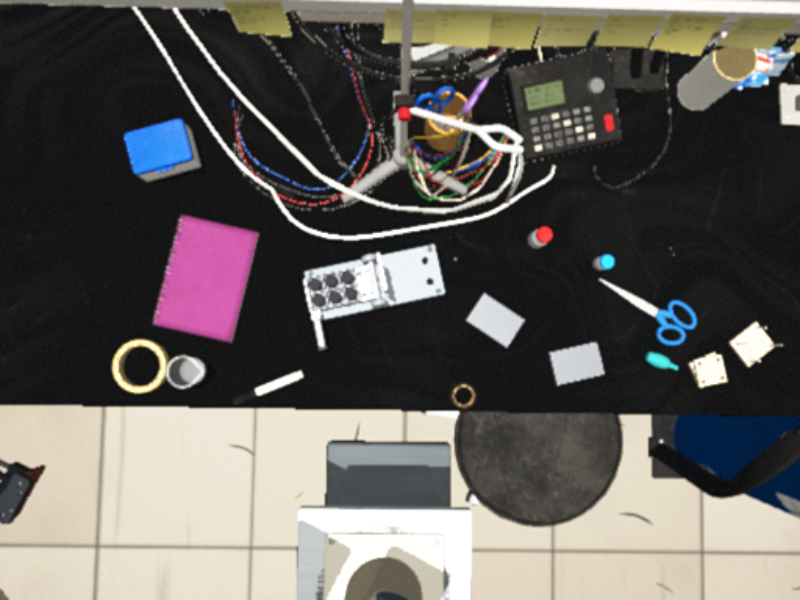

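Two grey plates could be the clean tray: A at (496,320) and B at (577,363) in the top view (800x600). The robot's right is the image's right, so B fits, being farther right. I'll measure both and enlarge them to confirm.

```bash
cat > h.py <<'E'
import cv2,numpy as np,pickle
from scipy.spatial.transform import Rotation as R
def q2R(q): return R.from_quat([q[1],q[2],q[3],q[0]]).as_matrix()
def foc(f): return f["img"].shape[0]/2/np.tan(np.radians(f["fovy"])/2)
def pose(f): return q2R(f["orientation"]),np.array(f["xyz"])
def rays(f,px):
    px=np.atleast_2d(px).astype(float);F=foc(f)
    return np.c_[(px[:,0]-f["cx"])/F,(px[:,1]-f["cy"])/F,np.ones(len(px))]
def onplane(f,px,z,P=None):
    Rm,t=P if P else pose(f); d=rays(f,px)@Rm.T
    return t+d*((z-t[2])/d[:,2])[:,None]
def cloud(f,P=None):
    Rm,t=P if P else pose(f)
    h,w=f["z_map"].shape; u,v=np.meshgrid(np.arange(w),np.arange(h))
    d=rays(f,np.c_[u.ravel(),v.ravel()])*f["z_map"].ravel()[:,None]
    return (d@Rm.T+t).reshape(h,w,3)
def proj(f,X,P=None):
    Rm,t=P if P else pose(f); c=(np.atleast_2d(X)-t)@Rm; F=foc(f)
    return np.c_[f["cx"]+F*c[:,0]/c[:,2],f["cy"]+F*c[:,1]/c[:,2]]
def toolpose(f,s):
    T=np.array(f["tool_from_camera"]);Rt=q2R(s["eef_rot"])
    return Rt@T[:3,:3],Rt@T[:3,3]+s["eef_pos"]
E
python3 - <<'E'
from h import *
f=pickle.load(open("top0.pkl","rb")); C=cloud(f)
img=f["img"]; hsv=cv2.cvtColor(img,cv2.COLOR_BGR2HSV)
m=((hsv[...,1]<60)&(hsv[...,2]>90)).astype(np.uint8); m[262:]=0
cs,_=cv2.findContours(m,cv2.RETR_EXTERNAL,cv2.CHAIN_APPROX_NONE)
for c in cs:
    if cv2.contourArea(c)<150: continue
    px=c[:,0,:].astype(float)
    r0=cv2.minAreaRect(c)
    W=onplane(f,px,.014)[:,:2].astype(np.float32); r=cv2.minAreaRect(W)
    print("px",np.round(r0[0]),"xy",np.round(r[0],4),"sz",np.round(r[1],4),round(r[2],1),"depthz",np.median(C[...,2][int(r0[0][1])-2:int(r0[0][1])+3,int(r0[0][0])-2:int(r0[0][0])+3]).round(4))
a=cv2.resize(img[190:260,280:410],None,fx=6,fy=6,interpolation=2)
b=cv2.resize(img[140:240,180:300],None,fx=6,fy=6,interpolation=2)
cv2.imwrite("pics/c1.png",a);cv2.imwrite("pics/c2.png",b)
E
```

```text
px [ 94. 260.] xy [0.3313 0.436 ] sz [0.0056 0.5309] 0.8 depthz -0.0032
px [178. 245.] xy [0.3779 0.2002] sz [0.0181 0.0944] 22.8 depthz 0.0147
px [118. 238.] xy [0.3961 0.3705] sz [0.0598 0.0711] 0.9 depthz 0.0048
px [453. 236.] xy [ 0.4141 -0.5957] sz [0.0594 0.0652] 14.6 depthz 0.0215
px [369. 232.] xy [ 0.4225 -0.3494] sz [0.0637 0.0931] 13.8 depthz 0.0137
px [483. 220.] xy [ 0.4642 -0.6855] sz [0.0677 0.0788] 38.5 depthz 0.0099
px [317. 205.] xy [ 0.5002 -0.1973] sz [0.0933 0.0639] 57.0 depthz 0.0147
px [402. 189.] xy [ 0.5498 -0.446 ] sz [0.1254 0.0188] 59.8 depthz 0.0047
px [240. 187.] xy [0.5473 0.0254] sz [0.1488 0.2585] 16.4 depthz 0.0525
px [113. 104.] xy [0.784  0.4021] sz [0.0701 0.1283] 49.5 depthz 0.0595
px [504.  66.] xy [ 0.9245 -0.7597] sz [0.0396 0.0819] 88.6 depthz 0.0064
px [469.  44.] xy [ 0.9911 -0.6535] sz [0.0955 0.2467] 25.9 depthz 0.0791
px [256.  76.] xy [ 0.8791 -0.0261] sz [0.4613 1.5303] 1.6 depthz 0.033
```

View pics/c1.png

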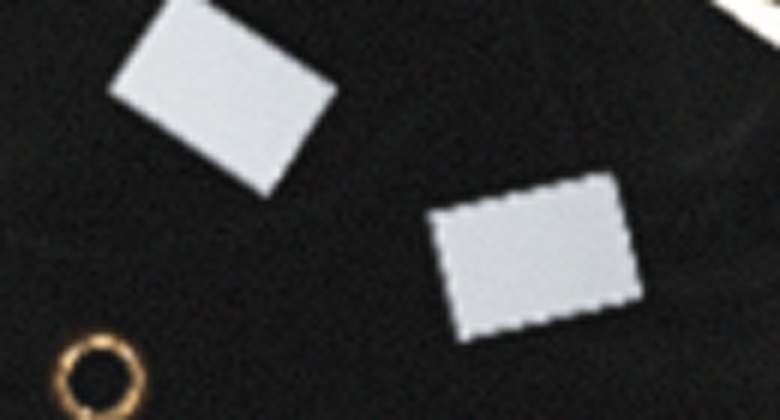

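View pics/c2.png

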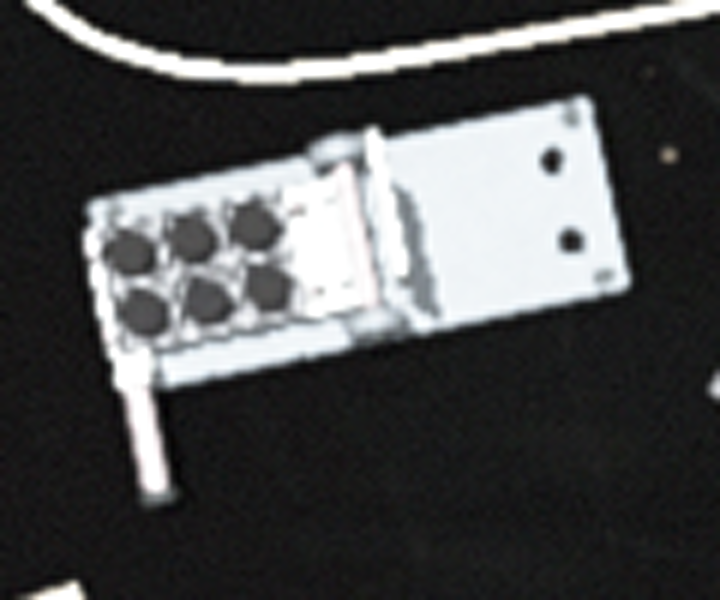

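Crop c1 confirms B, at full-frame pixel (369,232), world (0.4225, -0.349). It is a plain 91x61 grey tray lying face-down, farther right than A at (317,205), y=-0.197, so B is the clean tray. Next, a rough jig pose and the wrist camera geometry.

Run:
```python
from workcell import *
from h import *
f=pickle.load(open("top0.pkl","rb")); C=cloud(f)
# mount tops z=58: dark blobs
img=f["img"]; g=cv2.cvtColor(img,cv2.COLOR_BGR2GRAY)
# base: points with z about 10mm near jig
roi=np.zeros(g.shape,bool); roi[150:212,190:290]=1
for lo,hi in [(.004,.016),(.03,.045),(.045,.054),(.054,.064),(.1,.2)]:
    m=roi&(C[...,2]>lo)&(C[...,2]<hi); P=C[m]; 
    if len(P)>4: print(lo,hi,len(P),P.mean(0).round(4),cv2.minAreaRect(P[:,:2].astype(np.float32)))
# mounts
m=((g<90)&roi).astype(np.uint8); m[(C[...,2]<.04)]=0
cs,_=cv2.findContours(m,cv2.RETR_EXTERNAL,cv2.CHAIN_APPROX_NONE)
for c in cs:
    a=cv2.contourArea(c)
    if a>15: 
        M=cv2.moments(c);p=[M["m10"]/a,M["m01"]/a] if 0 else [M["m10"]/M["m00"],M["m01"]/M["m00"]]
        print(np.round(p,1),a,onplane(f,[p],.058).round(4))
s=get_state(); w=grab_frame("wrist"); print(w["tool_from_camera"],w["fovy"],w["cx"],w["cy"]); 
cv2.imwrite("pics/w0.png",w["img"])
```

```text
0.004 0.016 1815 [ 0.5765 -0.0024  0.0095] ((0.5673584938049316, 0.02810525894165039), (0.1793932467699051, 0.29005852341651917), 1.0759719610214233)
0.03 0.045 418 [0.5544 0.0792 0.0391] ((0.5610328316688538, 0.037833958864212036), (0.08219603449106216, 0.22915489971637726), 13.502775192260742)
0.045 0.054 294 [0.5513 0.0841 0.0501] ((0.5468642711639404, 0.07916003465652466), (0.09758932143449783, 0.14909206330776215), 22.722408294677734)
0.054 0.064 453 [0.5499 0.0864 0.0581] ((0.5452271103858948, 0.07730640470981598), (0.0934179276227951, 0.15100370347499847), 24.519603729248047)
0.1 0.2 64 [0.57   0.0108 0.1718] ((0.5712445378303528, 0.01115650124847889), (0.06121045723557472, 0.006053384393453598), 12.639320373535156)
[203.8 191.9] 33.5 [[0.5283 0.1256 0.058 ]]
[214.2 190.3] 29.0 [[0.5334 0.0968 0.058 ]]
[224.2 187.7] 28.0 [[0.5412 0.0689 0.058 ]]
[201.6 182.1] 34.5 [[0.5557 0.1325 0.058 ]]
[211.7 179.5] 32.0 [[0.5635 0.1044 0.058 ]]
[222.  177.6] 32.5 [[0.5694 0.0757 0.058 ]]
[[ 9.99999702e-01 -2.04653115e-04  7.44930604e-04 -1.09078239e-03]
 [-3.26913421e-05  9.52198366e-01  3.05480394e-01 -8.46318968e-02]
 [-7.71839218e-04 -3.05480327e-01  9.52198075e-01 -1.35857408e-01]
 [ 0.00000000e+00  0.00000000e+00  0.00000000e+00  1.00000000e+00]] 66.2323586775766 251.68458149694 187.8756358255705
```

View pics/w0.png

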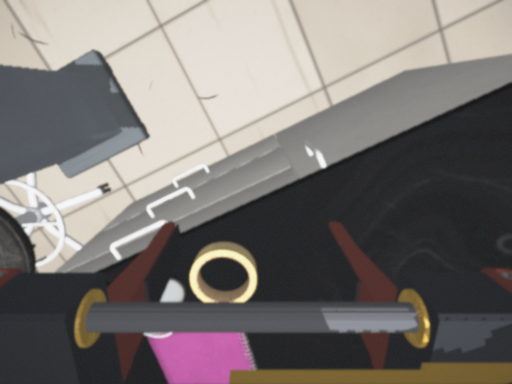

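Emit:
drive_tool(plan=[[0.018,-0.031,0.006,-5],[0.018,-0.031,0.006,-5],[0.018,-0.031,0.006,-5],[0.018,-0.031,0.006,-5],[0.018,-0.031,0.006,-5],[0.018,-0.031,0.006,-5],[0.018,-0.031,0.006,-5],[0.018,-0.031,0.006,-5],[0.018,-0.031,0.006,-5],[0.018,-0.031,0.006,-5]], gripper=1)

```text
clock: 0.98
eef_pos: [0.4538, 0.2503, 0.3079]
eef_rot: [0.0, 0.993, 0.12, -0.0]
contact_force: [0.3, 0.2, 0.6]
opening: 0.0878
```

Emit:
drive_tool(plan=[[0.018,-0.031,0,-1],[0.018,-0.031,0,0],[0.018,-0.031,0,0],[0.018,-0.031,0,0],[0.018,-0.031,0,0],[0,0,0,0],[0,0,0,0]])

```text
clock: 1.57
eef_pos: [0.5438, 0.0955, 0.3073]
eef_rot: [-0.0, 0.994, 0.112, -0.0]
contact_force: [-0.4, -0.2, 0.8]
opening: 0.0878
```

Run:
```python
from workcell import *
from h import *
s=get_state(); w=grab_frame("wrist"); pickle.dump((s,w),open("w1.pkl","wb")); print(s["clock"],s["eef_pos"],s["eef_rot"],s["contact_force"])
cv2.imwrite("pics/w1.png",cv2.resize(w["img"],(800,600)))
```

```text
1.5667 [0.54378479 0.09553385 0.30729451] [-5.73016685e-05  9.93710353e-01  1.11980418e-01 -3.41395096e-04] [-0.38684422 -0.24991532  0.75536965]
```

View pics/w1.png

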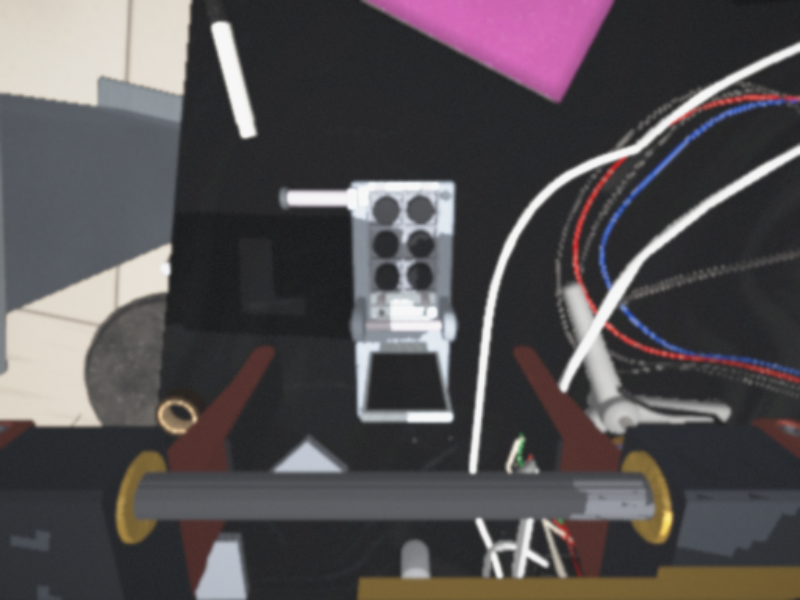

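```bash
cat > m1.py <<'E'
from h import *
s,w=pickle.load(open("w1.pkl","rb")); P=toolpose(w,s); C=cloud(w,P)
big=cv2.resize(w["img"][105:275,170:310],None,fx=5,fy=5,interpolation=cv2.INTER_CUBIC)
cv2.imwrite("pics/w1c.png",cv2.resize(big,None,fx=.7,fy=.7))
g=cv2.cvtColor(w["img"],cv2.COLOR_BGR2GRAY)
roi=np.zeros(g.shape,bool); roi[108:215,215:300]=1
z=C[...,2]; print("bench",np.median(z[60:100,150:200]))
m=(roi&(z>.0545)&(z<.066)&(g<120)).astype(np.uint8)
n,l,st,ce=cv2.connectedComponentsWithStats(m)
pts=[]
for i in range(1,n):
    if st[i,4]>60:
        xy=onplane(w,[ce[i]],.058,P)[0]; pts.append(xy[:2]); print(ce[i].round(1),st[i],xy.round(4),np.median(z[l==i]).round(4))
pts=np.array(pts); print("mean",pts.mean(0))
# tall plate top
for lo,hi in [(.165,.185)]:
    Q=C[(z>lo)&(z<hi)]; print(len(Q),Q.mean(0).round(4),cv2.minAreaRect(Q[:,:2].astype(np.float32)))
E
python3 m1.py
```

```text
bench -0.0012017199470198692
[268.6 133.9] [260 125  18  18 229] [0.5568 0.1334 0.058 ] 0.0566
[246.8 134.3] [239 126  17  18 225] [0.5294 0.1266 0.058 ] 0.0566
[246.3 156.5] [238 148  17  18 224] [0.5351 0.0979 0.058 ] 0.0565
[268.9 156.2] [261 148  17  17 227] [0.5643 0.105  0.058 ] 0.0565
[268.5 177.2] [261 169  16  17 208] [0.5707 0.0767 0.058 ] 0.0565
[247.2 177.7] [239 170  17  16 212] [0.5426 0.0696 0.058 ] 0.0565
mean [0.54982653 0.10153116]
630 [0.5872 0.0008 0.1722] ((0.6467201113700867, -0.031915441155433655), (0.044287100434303284, 0.22236011922359467), 60.37809371948242)
```

View pics/w1c.png

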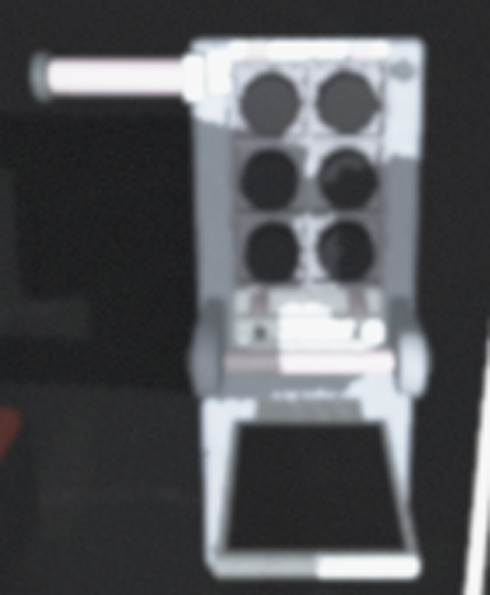

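Emit:
drive_tool(plan=[[-0.0106,-0.0375,0,0],[-0.0106,-0.0375,0,0],[-0.0106,-0.0375,0,0],[-0.0106,-0.0375,0,0],[-0.0106,-0.0375,0,0],[-0.0106,-0.0375,0,0],[-0.0106,-0.0375,-0.01,0],[-0.0106,-0.0375,-0.01,0],[-0.0106,-0.0375,-0.01,0],[-0.0106,-0.0375,-0.01,0]])

```text
clock: 2.45
eef_pos: [0.437, -0.278, 0.2675]
eef_rot: [-0.0, 0.993, 0.115, 0.0]
contact_force: [1.0, 0.1, -0.8]
opening: 0.088
```

Emit:
drive_tool(plan=[[-0.0106,-0.0375,0,0],[-0.0106,-0.0375,0,0],[0,0,0,0],[0,0,0,0]])

```text
clock: 2.78
eef_pos: [0.416, -0.353, 0.2674]
eef_rot: [-0.0, 0.994, 0.113, -0.0]
contact_force: [-0.1, -0.1, -0.5]
opening: 0.0882
```

```bash
cat > m2.py <<'E'
from workcell import *
from h import *
s=get_state(); w=grab_frame("wrist"); pickle.dump((s,w),open("w2.pkl","wb")); print(s["clock"],s["eef_pos"],s["eef_rot"],s["contact_force"])
cv2.imwrite("pics/w2.png",w["img"])
P=toolpose(w,s); C=cloud(w,P); z=C[...,2]
hsv=cv2.cvtColor(w["img"],cv2.COLOR_BGR2HSV)
m=((hsv[...,1]<60)&(hsv[...,2]>90)).astype(np.uint8); m[300:]=0
cs,_=cv2.findContours(m,cv2.RETR_EXTERNAL,cv2.CHAIN_APPROX_NONE)
for c in cs:
    if 1500<cv2.contourArea(c)<9000:
        c=c.astype(np.float32)
        W=onplane(w,c[:,0,:],.014,P)[:,:2].astype(np.float32); print(cv2.minAreaRect(c)[0],cv2.minAreaRect(W), np.median(z[cv2.drawContours(np.zeros(m.shape,np.uint8),[c.astype(int)],-1,1,-1)>0]))
# jig fit
s1,w1=pickle.load(open("w1.pkl","rb")); 
A=np.array([[.5568,.1334],[.5294,.1266],[.5351,.0979],[.5643,.105],[.5707,.0767],[.5426,.0696]])
G=np.array([[1,2],[-1,2],[-1,0],[1,0],[1,-2],[-1,-2]])*.01475
U,S,Vt=np.linalg.svd((A-A.mean(0)).T@G); Rm=U@Vt; th=np.arctan2(Rm[1,0],Rm[0,0]); print("tray",A.mean(0),np.degrees(th)); print("res",((A-A.mean(0))@Rm-G).round(4))
P1=toolpose(w1,s1);C1=cloud(w1,P1)
J=A.mean(0)-.0755*Rm[:,1]; L=(C1[...,:2]-J)@Rm; zz=C1[...,2]
k=(zz>.047)&(zz<.07)&(L[...,0]<-.052)&(L[...,0]>-.092)&(abs(L[...,1]-.115)<.03)
q=L[k]; print("rod n",k.sum(),q.min(0),q.max(0),q.mean(0),zz[k].max(), np.percentile(zz[k],80))
xs=q[:,0]; print([q[(xs>a)&(xs<a+.01)][:,1].mean().round(4) for a in (-.092,-.082,-.072,-.062)])
E
python3 m2.py
```

```text
2.7833 [ 0.41604229 -0.35299544  0.26739863] [-3.67374463e-04  9.93614888e-01  1.12824256e-01 -8.47746987e-05] [-0.1042661  -0.06037111 -0.48213598]
(257.0, 157.5) ((0.42256855964660645, -0.35092824697494507), (0.06344319880008698, 0.09178868681192398), 13.1170654296875) 0.012562781466223694
(348.8613586425781, 51.353179931640625) ((0.5002598166465759, -0.19975927472114563), (0.09324794262647629, 0.06388568878173828), 57.37900161743164) 0.012699166119597372
tray [0.54981667 0.10153333] 13.547102806558978
res [[-0.0005 -0.0002]
 [ 0.0008 -0.0003]
 [-0.0004 -0.0001]
 [ 0.0001 -0.    ]
 [-0.0003  0.0005]
 [ 0.0003  0.0001]]
rod n 277 [-0.09198639  0.10977608] [-0.05250326  0.12064675] [-0.07211706  0.11550097] 0.05626998625298285 0.054633394849665326
[np.float64(0.1158), np.float64(0.1155), np.float64(0.1153), np.float64(0.1154)]
```

View pics/w2.png

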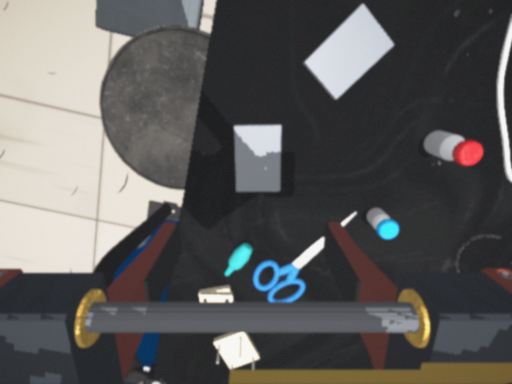

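Emit:
drive_tool(plan=[[0.0066,0.0021,-0.038,0.1],[0,0,-0.038,0],[0,0,-0.038,0],[0,0,-0.038,0],[0,0,-0.036,0],[0,0,-0.02,0],[0,0,-0.015,0],[0,0,-0.01,0],[0,0,-0.005,0],[0,0,0,0]])

```text
clock: 3.67
eef_pos: [0.4232, -0.3495, 0.0293]
eef_rot: [-0.0, 0.993, 0.115, -0.0]
contact_force: [-0.1, -0.6, 0.6]
opening: 0.0877
```

Emit:
drive_tool(plan=[[0,0,0,0],[0,0,0,0]])

```text
clock: 3.83
eef_pos: [0.4236, -0.351, 0.0308]
eef_rot: [0.001, 0.993, 0.115, 0.001]
contact_force: [0.4, 0.1, -0.1]
opening: 0.088
```

Emit:
drive_tool(plan=[[0,0,0,0],[0,0,0,0],[0,0,0,0],[0,0,0,0],[0,0,0,0],[0,0,0,0],[0,0,0,0],[0,0,0,0]], gripper=-1, newtons=20)

```text
clock: 4.5
eef_pos: [0.4229, -0.3511, 0.03]
eef_rot: [0.0, 0.993, 0.115, 0.0]
contact_force: [-1.1, -0.2, 5.2]
opening: 0.0615
```

Emit:
drive_tool(plan=[[0,0,0.005,0],[0,0,0.015,0],[0,0,0.03,0],[0,0,0.038,0],[0,0,0.038,0],[0,0,0.038,0],[0,0,0.038,0],[0,0,0.03,0],[0,0,0,0],[0,0,0,0]])

```text
clock: 5.33
eef_pos: [0.4233, -0.3513, 0.2635]
eef_rot: [0.001, 0.993, 0.115, 0.001]
contact_force: [0.3, -0.3, -1.7]
opening: 0.0613
```

Run:
```python
from workcell import *
from h import *
s=get_state(); w=grab_frame("wrist"); pickle.dump((s,w),open("w3.pkl","wb")); print(s["clock"],s["eef_pos"],s["eef_rot"],s["contact_force"],s["opening"])
cv2.imwrite("pics/w3.png",w["img"])
```

```text
5.3333 [ 0.42334859 -0.35134884  0.26351898] [0.00142675 0.99341298 0.11457251 0.00132563] [ 0.29363725 -0.2759046  -1.71941948] 0.0612866377027289
```

View pics/w3.png

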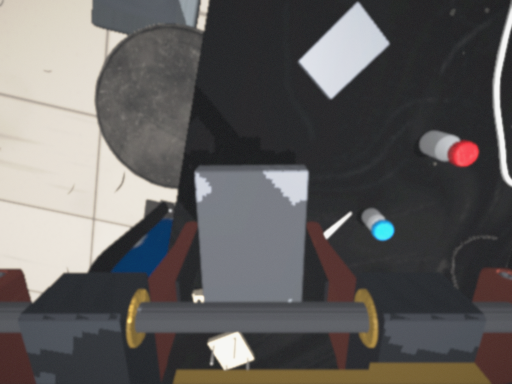

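Run:
```python
from h import *
s,w=pickle.load(open("w3.pkl","rb")); T=np.array(w["tool_from_camera"]); I=(T[:3,:3],T[:3,3])
C=cloud(w,I)
m=(C[...,2]>.008)&(C[...,2]<.024)&(abs(C[...,0])<.036)&(w["z_map"]>0)
m[:, :]&=True
ys,xs=np.where(m); print(len(ys),ys.min(),ys.max(),xs.min(),xs.max())
for r in (185,200,220,240,260,280,292):
    c=np.where(m[r])[0]; print(r,c.min(),c.max(),C[r,c,2].mean().round(4),C[r,c,1].mean().round(4),C[r,[c.min(),c.max()],0].round(4))
cut=m[:,245:260]; 
for c in (205,220,235,252,268,285,297):
    r=np.where(m[:,c])[0]; print(c,r.min(),r.max(),C[r.min(),c].round(4))
# top edge via ray on plane z=.016 ahead
g=cv2.cvtColor(w["img"],cv2.COLOR_BGR2GRAY).astype(int)
for c in (205,225,252,280,297): print(c,g[158:182,c])
print(onplane(w,[[200,172.5],[252,172.5],[304,172.5],[200,166],[306,165.5]],.016,I).round(4))
```

```text
14662 167 301 187 319
185 195 307 0.0172 -0.0364 [-0.0316  0.0296]
200 196 306 0.0172 -0.0277 [-0.0317  0.0293]
220 198 305 0.0173 -0.0156 [-0.0311  0.0294]
240 196 307 0.0171 -0.0031 [-0.0316  0.0297]
260 197 306 0.017 0.01 [-0.0315  0.0298]
280 202 302 0.0174 0.0241 [-0.0311  0.03  ]
292 203 301 0.0173 0.0327 [-0.0306  0.0297]
205 168 301 [-0.0266 -0.0445  0.0226]
220 168 301 [-0.0183 -0.0444  0.0232]
235 168 301 [-0.0099 -0.0447  0.022 ]
252 167 301 [-0.0006 -0.045   0.0231]
268 168 301 [ 0.0082 -0.0447  0.0218]
285 168 301 [ 0.0176 -0.0447  0.0218]
297 167 301 [ 0.0245 -0.0448  0.0239]
205 [ 31  33  30  34  31  35  41  59  77  86  88  92  98 107 117 123 124 126
 127 144 172 187 182 182]
225 [ 29  32  32  33  32  31  46  64  81  88  91  93  99 110 119 124 126 125
 126 126 126 126 126 126]
252 [ 33  35  33  33  35  35  51  73  85  89  91  95 102 111 120 123 125 124
 126 126 126 125 125 127]
280 [ 31  34  32  34  33  38  56  78  90  94  98 111 142 177 201 212 215 215
 216 215 215 216 215 215]
297 [ 41  39  44  44  42  47  60  78  90  94  97 107 135 174 201 214 216 217
 216 216 216 216 216 217]
[[-0.0283 -0.0437  0.016 ]
 [-0.0006 -0.0437  0.016 ]
 [ 0.0271 -0.0437  0.016 ]
 [-0.0281 -0.0473  0.016 ]
 [ 0.028  -0.0475  0.016 ]]
```

Emit:
drive_tool(plan=[[0.0053,0.019,0.002,0.4],[0.0106,0.0378,0,0],[0.0106,0.0378,0,0],[0.0106,0.0378,0,0],[0.0106,0.0378,0,0],[0.0106,0.0378,0,0],[0.0106,0.0378,0,0],[0.0106,0.0378,0,0],[0.0106,0.0378,0,0],[0.0106,0.0378,0,0]])

```text
clock: 6.22
eef_pos: [0.5223, 0.0103, 0.2614]
eef_rot: [-0.0, 0.993, 0.118, -0.002]
contact_force: [0.3, -0.8, -0.5]
opening: 0.0613
```

Emit:
drive_tool(plan=[[0.0106,0.0378,0,0],[0.0106,0.0378,-0.01,0],[0.005,0.0184,-0.02,0],[0,0,-0.035,0],[0,0,-0.035,0],[0,0,-0.03,0],[0,0,-0.02,0],[0,0,-0.0105,0],[0,0,0,0],[0,0,0,0]])

```text
clock: 7.05
eef_pos: [0.549, 0.1022, 0.1023]
eef_rot: [0.0, 0.993, 0.118, -0.001]
contact_force: [0.4, -0.7, -0.7]
opening: 0.0611
```

```bash
cat > look.py <<'E'
import sys
from workcell import *
from h import *
n=sys.argv[1]
s=get_state(); print(s["clock"],s["eef_pos"],s["eef_rot"],s["contact_force"],s["opening"])
for c in sys.argv[2:]:
    f=grab_frame(c); pickle.dump((s,f),open(f"{c}_{n}.pkl","wb")); cv2.imwrite(f"pics/{c}_{n}.png",f["img"])
E
python3 look.py a wrist scene; python3 -c "
import cv2
i=cv2.imread('pics/scene_a.png');cv2.imwrite('pics/scene_ac.png',cv2.resize(i[90:250,170:330],None,fx=3.7,fy=3.7,interpolation=2))"
```

```text
7.05 [0.54901917 0.1021766  0.10226843] [ 3.92219875e-05  9.93014463e-01  1.17986418e-01 -1.21665457e-03] [ 0.39698257 -0.65391289 -0.73805318] 0.06113492706079982
```

View pics/wrist_a.png

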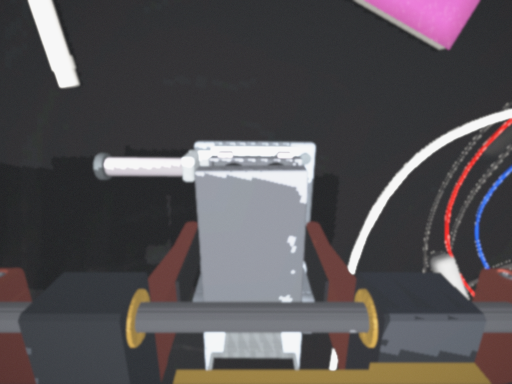

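View pics/scene_ac.png

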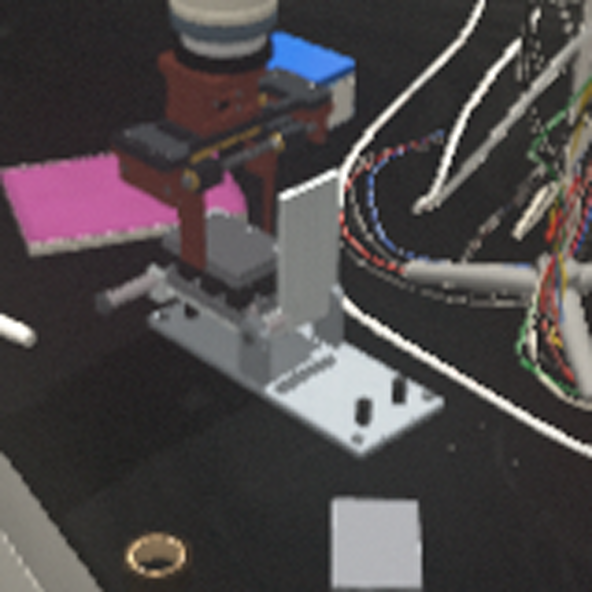

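```bash
python3 look.py b wrist; python3 look.py c wrist;python3 look.py d wrist; python3 -c "
import cv2
i=cv2.imread('pics/wrist_b.png');cv2.imwrite('pics/wrist_bc.png',cv2.resize(i[130:220,170:330],None,fx=5,fy=5,interpolation=2))"
```

```text
7.15 [0.55041367 0.10234962 0.10407682] [-3.71960981e-05  9.93019813e-01  1.17945331e-01  7.41242837e-04] [-0.4082565  -0.16840763 -0.52372344] 0.06094723901716498
7.2 [0.55061743 0.10239942 0.10443091] [-6.17199073e-05  9.93018423e-01  1.17953990e-01  1.12446911e-03] [ 0.12004652  0.13919986 -0.69048586] 0.061623850130601066
7.25 [0.55062836 0.10241733 0.10457675] [-7.12974124e-05  9.93015910e-01  1.17973764e-01  1.26068144e-03] [-0.34007325 -0.00689227 -0.24234316] 0.06135095650230927
```

View pics/wrist_bc.png

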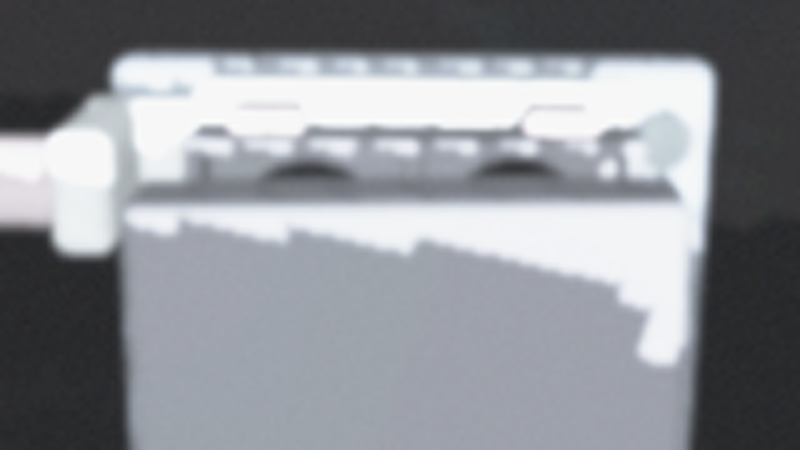

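Run:
```python
from h import *
s,w=pickle.load(open("wrist_d.pkl","rb")); T=np.array(w["tool_from_camera"]); I=(T[:3,:3],T[:3,3])
g=cv2.cvtColor(w["img"],cv2.COLOR_BGR2GRAY).astype(int)
for r in (162,163,164,165): print(r,g[r,215:290])
for r in (172,174,176): 
    print(r,g[r,190:200],g[r,302:312])
def edge(r,lo,hi,th,rise):
    x=g[r,lo:hi].astype(float)
    for i in range(len(x)-1):
        if (x[i]-th)*(x[i+1]-th)<=0 and (x[i+1]>x[i])==rise: return lo+i+(th-x[i])/(x[i+1]-x[i])
zt=s["eef_pos"][2]
for r in (163,164):
    for lo,hi in ((215,245),(255,290)):
        a=edge(r,lo,hi,80,False); b=edge(r,(lo+hi)//2 if lo>250 else 232,hi,80,True)
        print(r,a,b, onplane(w,[[a,r],[b,r]],zt-.058,I).round(4) if a and b else None)
```

```text
162 [164 165 163 164 163 164 163 161 157 149 139 128 120 109  97  91  93  94
 104 114 124 133 143 151 157 161 161 162 163 162 161 162 162 162 162 161
 162 161 159 160 161 163 162 163 164 164 164 165 162 157 149 137 126 116
 106  97  88  82  81  84  90 102 112 123 134 145 154 158 160 160 161 162
 163 166 185]
163 [164 163 163 164 162 162 157 149 136 121 104  90  80  73  65  65  64  64
  70  79  88  99 110 124 138 151 158 162 163 161 163 163 162 163 160 158
 160 159 159 160 161 163 162 163 163 163 161 157 149 136 121 104  90  78
  72  67  64  58  57  58  63  70  79  91 106 123 138 150 157 160 159 160
 160 163 191]
164 [158 158 158 159 158 154 142 126 109  93  81  72  69  66  66  64  65  66
  67  68  70  78  83  94 113 133 150 156 157 157 157 156 157 155 156 153
 154 154 153 154 157 157 157 157 156 156 153 142 127 111  97  84  76  72
  73  72  70  71  71  71  72  75  77  80  89 101 118 134 147 152 152 154
 152 157 180]
165 [146 145 146 146 145 139 126 111  99  94  90  89  89  87  89  89  90  87
  89  88  88  88  91  95 104 120 135 144 145 143 143 143 144 142 140 138
 141 141 141 142 144 142 144 142 143 144 139 129 115 105 101  99  99  99
  99  98  99  99  99  99  97 100 100  99 101 106 114 126 135 139 139 138
 140 141 156]
172 [228 216 196 181 184 208 223 228 229 230] [240 240 240 239 238 235 234 224 172 102]
174 [228 217 197 178 177 197 219 232 236 238] [244 244 244 243 241 237 233 219 163  94]
176 [231 220 196 172 160 160 168 177 183 185] [244 244 244 243 241 236 231 211 145  81]
163 227.0 234.11111111111111 [[-0.0164 -0.0419  0.0466]
 [-0.0119 -0.0419  0.0466]]
163 267.8333333333333 277.0833333333333 [[ 0.0095 -0.0419  0.0466]
 [ 0.0154 -0.0419  0.0466]]
164 225.11111111111111 236.4 [[-0.0176 -0.0412  0.0466]
 [-0.0104 -0.0412  0.0466]]
164 266.5 278.0 [[ 0.0087 -0.0412  0.0466]
 [ 0.016  -0.0412  0.0466]]
```

Emit:
drive_tool(plan=[[-0.0001,0.0004,-0.005,0],[0,0,-0.005,0],[0,0,-0.003,0],[0,0,-0.003,0],[0,0,-0.002,0],[0,0,-0.002,0],[0,0,0,0]])

```text
clock: 7.88
eef_pos: [0.5493, 0.1027, 0.0827]
eef_rot: [0.0, 0.993, 0.118, -0.0]
contact_force: [-0.9, 0.1, -1.0]
opening: 0.061
```

Emit:
drive_tool(plan=[[0,0,-0.001,0],[0,0,-0.001,0],[0,0,-0.001,0],[0,0,0,0],[0,0,0,0]])

```text
clock: 8.3
eef_pos: [0.5496, 0.1027, 0.0802]
eef_rot: [-0.0, 0.993, 0.118, -0.0]
contact_force: [-0.3, -0.3, -0.2]
opening: 0.0612
```

Emit:
drive_tool(plan=[[0,0,-0.0008,0],[0,0,-0.0007,0],[0,0,0,0],[0,0,0,0]])

```text
clock: 8.63
eef_pos: [0.5497, 0.1027, 0.0799]
eef_rot: [-0.0, 0.993, 0.118, 0.0]
contact_force: [-4.3, -1.0, 11.1]
opening: 0.0614
```

```bash
python3 look.py e wrist; python3 -c "
import cv2
i=cv2.imread('pics/wrist_e.png');cv2.imwrite('pics/wrist_ec.png',cv2.resize(i[110:290,150:350],None,fx=4,fy=3.3,interpolation=2))"
```

```text
8.6333 [0.54971611 0.10273429 0.07986437] [-7.75962961e-06  9.93011564e-01  1.18016947e-01  1.86613237e-04] [-4.28520018 -1.03671091 11.09953037] 0.061370806205772274
```

View pics/wrist_ec.png

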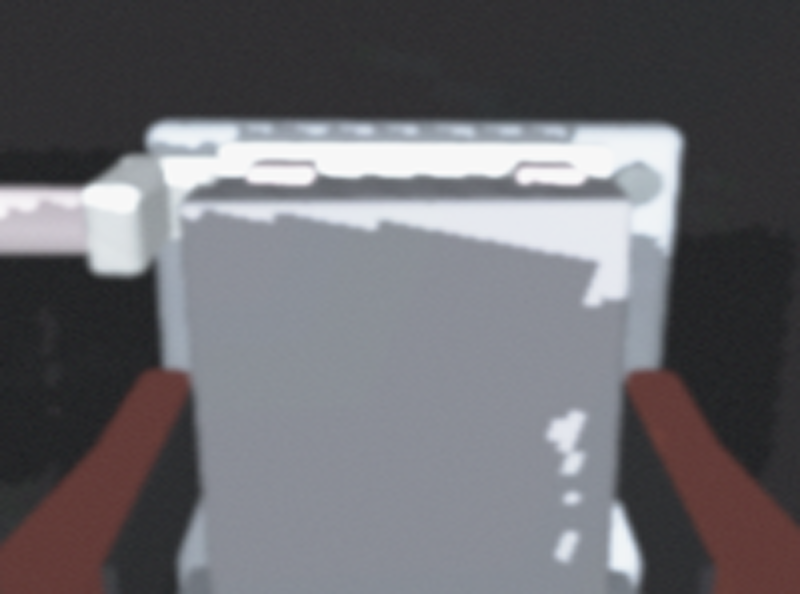

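It contacted at the seated height (z 0.080), and the tray's edges line up with the loaded tray below. Releasing.

Emit:
drive_tool(plan=[[0,0,0.0003,0],[0,0,0,0],[0,0,0,0],[0,0,0,0],[0,0,0,0],[0,0,0,0],[0,0,0,0]], gripper=1)

```text
clock: 9.27
eef_pos: [0.5496, 0.1027, 0.0788]
eef_rot: [0.0, 0.993, 0.118, -0.0]
contact_force: [-0.7, -0.2, 0.9]
opening: 0.088
```

Emit:
drive_tool(plan=[[0,0,0.01,0],[0,0,0.02,0],[0,0,0.035,0],[0,0,0.038,0],[0,0,0.038,0],[0,0,0.038,0],[0,0,0.035,0],[0,0,0,0],[0,0,0,0]])

```text
clock: 10.02
eef_pos: [0.5506, 0.1029, 0.296]
eef_rot: [-0.0, 0.993, 0.118, 0.003]
contact_force: [-0.3, -0.2, -0.6]
opening: 0.0881
```

```bash
python3 look.py f wrist scene
python3 - <<'E'
from h import *
s,w=pickle.load(open("wrist_f.pkl","rb")); P=toolpose(w,s); C=cloud(w,P); z=C[...,2]
cv2.imwrite('pics/wrist_fc.png',cv2.resize(w["img"][100:270,170:330],None,fx=3.5,fy=3.5,interpolation=2))
m=(z>.0585)&(z<.068)&(C[...,0]<.62)&(C[...,0]>.46); Q=C[m]
n,l,st,ce=cv2.connectedComponentsWithStats(m.astype(np.uint8)); i=1+st[1:,4].argmax(); Q=C[l==i]
print(st[i],Q.mean(0),cv2.minAreaRect(Q[:,:2].astype(np.float32)))
A=np.c_[Q[:,:2],np.ones(len(Q))]; print(np.linalg.lstsq(A,Q[:,2],rcond=None)[0])
E
```

```text
10.0167 [0.55061663 0.10289306 0.29599527] [-1.17543144e-04  9.93002823e-01  1.18058135e-01  2.76687773e-03] [-0.32749267 -0.23223127 -0.58412923] 0.08808904048439446
[ 225  126   50   70 3314] [0.54846811 0.10411647 0.06256034] ((0.5487765073776245, 0.10246061533689499), (0.06168365851044655, 0.09049481153488159), 13.886570930480957)
[ 0.00079768 -0.00042468  0.06216705]
```

View pics/wrist_fc.png

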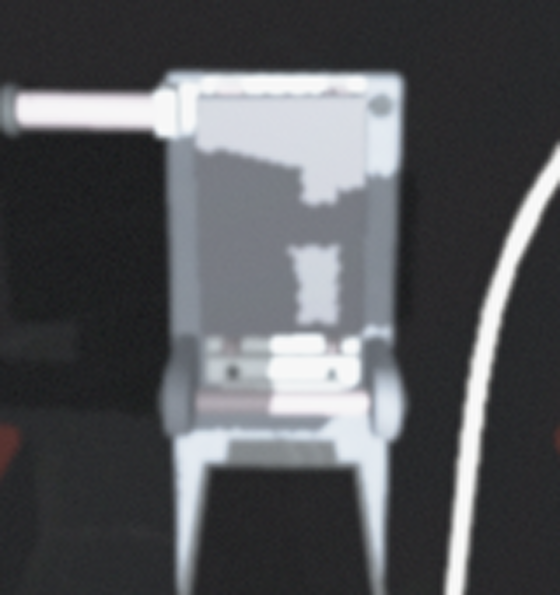

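Emit:
drive_tool(plan=[[-0.008,0.0021,-0.01,7],[-0.008,0.0021,-0.01,7],[-0.008,0.0021,-0.01,7],[-0.008,0.0021,-0.01,7],[-0.008,0.0021,-0.01,7],[-0.008,0.0021,-0.01,7],[-0.008,0.0021,-0.01,7],[-0.008,0.0021,-0.01,7],[-0.008,0.0021,-0.01,7],[-0.008,0.0021,-0.01,7]])

```text
clock: 10.95
eef_pos: [0.4677, 0.1234, 0.1907]
eef_rot: [-0.001, 0.744, 0.669, -0.002]
contact_force: [0.4, 0.1, 0.0]
opening: 0.0877
```

Emit:
drive_tool(plan=[[0,0,-0.01,7],[0,0,-0.01,7],[0,0,-0.01,6],[0,0,0,0],[0,0,0,0],[0,0,0,0]])

```text
clock: 11.45
eef_pos: [0.4692, 0.1236, 0.1625]
eef_rot: [-0.0, 0.62, 0.785, -0.001]
contact_force: [0.7, -0.1, 0.1]
opening: 0.088
```

```bash
python3 look.py g wrist
```

```text
11.45 [0.46917603 0.12359777 0.16252393] [-4.83377661e-04  6.19951336e-01  7.84639885e-01 -5.98212268e-04] [ 0.72072657 -0.11589798  0.0589262 ] 0.0880268494136634
```

View pics/wrist_g.png

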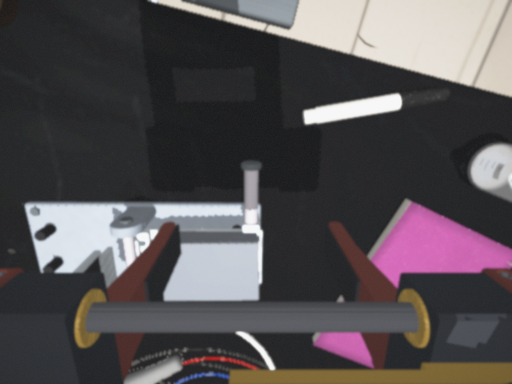

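Emit:
drive_tool(plan=[[0.0008,0,-0.03,0.2],[0,0,-0.03,0],[0,0,-0.025,0],[0,0,-0.015,0],[0,0,-0.006,0],[0,0,0,0],[0,0,0,0]])

```text
clock: 12.08
eef_pos: [0.4708, 0.1238, 0.0575]
eef_rot: [0.0, 0.618, 0.786, 0.0]
contact_force: [0.2, -0.5, 0.5]
opening: 0.088
```

Emit:
drive_tool(plan=[[0,0,0,0],[0,0,0,0],[0,0,0,0],[0,0,0,0],[0,0,0,0],[0,0,0,0],[0,0,0,0],[0,0,0,0],[0,0,0,0],[0,0,0,0]], gripper=-1, newtons=40)

```text
clock: 12.92
eef_pos: [0.4703, 0.1237, 0.0569]
eef_rot: [-0.0, 0.617, 0.787, -0.0]
contact_force: [0.1, 0.1, 0.8]
opening: 0.0247
```

Emit:
drive_tool(plan=[[0,0,0,0],[0,0,0,0]])

```text
clock: 13.08
eef_pos: [0.4705, 0.1233, 0.0569]
eef_rot: [0.0, 0.617, 0.787, -0.0]
contact_force: [5.5, -23.5, -0.6]
opening: 0.0115
```

Run:
```python
import numpy as np
ph=np.radians(np.arange(0,181,3)); y=.115*np.cos(ph); z=.115*np.sin(ph)
for k in range(60):
    if k%10==0: print("from",k*3)
    dy=y[k+1]-y[k]; print([round(float(-.235*dy),4),round(float(.972*dy),4),round(float(z[k+1]-z[k]),4),0],end=", ")
    if k%10==9: print("\nend pos",(.4704-.235*(y[k+1]-.115)).round(4),(.1235+.972*(y[k+1]-.115)).round(4),(.056+z[k+1]).round(4))
```

```text
from 0
[0.0, -0.0002, 0.006, 0], [0.0001, -0.0005, 0.006, 0], [0.0002, -0.0008, 0.006, 0], [0.0003, -0.0011, 0.0059, 0], [0.0003, -0.0014, 0.0059, 0], [0.0004, -0.0017, 0.0058, 0], [0.0005, -0.002, 0.0057, 0], [0.0005, -0.0022, 0.0056, 0], [0.0006, -0.0025, 0.0054, 0], [0.0007, -0.0028, 0.0053, 0], 
end pos 0.474 0.1085 0.1135
from 30
[0.0007, -0.0031, 0.0051, 0], [0.0008, -0.0033, 0.005, 0], [0.0009, -0.0036, 0.0048, 0], [0.0009, -0.0038, 0.0046, 0], [0.001, -0.004, 0.0044, 0], [0.001, -0.0042, 0.0041, 0], [0.0011, -0.0044, 0.0039, 0], [0.0011, -0.0046, 0.0037, 0], [0.0012, -0.0048, 0.0034, 0], [0.0012, -0.005, 0.0031, 0], 
end pos 0.4839 0.0676 0.1556
from 60
[0.0012, -0.0051, 0.0029, 0], [0.0013, -0.0053, 0.0026, 0], [0.0013, -0.0054, 0.0023, 0], [0.0013, -0.0055, 0.002, 0], [0.0014, -0.0056, 0.0017, 0], [0.0014, -0.0057, 0.0014, 0], [0.0014, -0.0058, 0.0011, 0], [0.0014, -0.0058, 0.0008, 0], [0.0014, -0.0058, 0.0005, 0], [0.0014, -0.0059, 0.0002, 0], 
end pos 0.4974 0.0117 0.171
from 90
[0.0014, -0.0059, -0.0002, 0], [0.0014, -0.0058, -0.0005, 0], [0.0014, -0.0058, -0.0008, 0], [
[... 232 characters left out ...]
0.0442 0.1556
from 120
[0.0012, -0.005, -0.0031, 0], [0.0012, -0.0048, -0.0034, 0], [0.0011, -0.0046, -0.0037, 0], [0.0011, -0.0044, -0.0039, 0], [0.001, -0.0042, -0.0041, 0], [0.001, -0.004, -0.0044, 0], [0.0009, -0.0038, -0.0046, 0], [0.0009, -0.0036, -0.0048, 0], [0.0008, -0.0033, -0.005, 0], [0.0007, -0.0031, -0.0051, 0], 
end pos 0.5208 -0.0851 0.1135
from 150
[0.0007, -0.0028, -0.0053, 0], [0.0006, -0.0025, -0.0054, 0], [0.0005, -0.0022, -0.0056, 0], [0.0005, -0.002, -0.0057, 0], [0.0004, -0.0017, -0.0058, 0], [0.0003, -0.0014, -0.0059, 0], [0.0003, -0.0011, -0.0059, 0], [0.0002, -0.0008, -0.006, 0], [0.0001, -0.0005, -0.006, 0], [0.0, -0.0002, -0.006, 0], 
end pos 0.5244 -0.1001 0.056
```

Emit:
drive_tool(plan=[[0,0,0,0],[0,0,0,0]])

```text
clock: 13.25
eef_pos: [0.4705, 0.1231, 0.0569]
eef_rot: [0.0, 0.617, 0.787, -0.0]
contact_force: [0.9, -5.7, -0.6]
opening: 0.0111
```

Emit:
drive_tool(plan=[[0.0,-0.0002,0.006,0],[0.0001,-0.0005,0.006,0],[0.0002,-0.0008,0.006,0],[0.0003,-0.0011,0.0059,0],[0.0003,-0.0014,0.0059,0],[0.0004,-0.0017,0.0058,0],[0.0005,-0.002,0.0057,0],[0.0005,-0.0022,0.0056,0],[0.0006,-0.0025,0.0054,0],[0.0007,-0.0028,0.0053,0]], newtons=50)

```text
clock: 14.08
eef_pos: [0.4737, 0.109, 0.1152]
eef_rot: [-0.001, 0.618, 0.787, 0.0]
contact_force: [0.1, 7.6, -5.3]
opening: 0.0105
```

```bash
python3 look.py h scene; python3 -c "
import cv2
i=cv2.imread('pics/scene_h.png');cv2.imwrite('pics/scene_hc.png',cv2.resize(i[90:250,170:330],None,fx=3.7,fy=3.7,interpolation=2))"
```

```text
14.0833 [0.4736966  0.10897367 0.11524369] [-5.35279075e-04  6.17552306e-01  7.86529577e-01  2.94738285e-04] [ 0.14987682  7.60573611 -5.27360104] 0.010471201544981776
```

View pics/scene_hc.png

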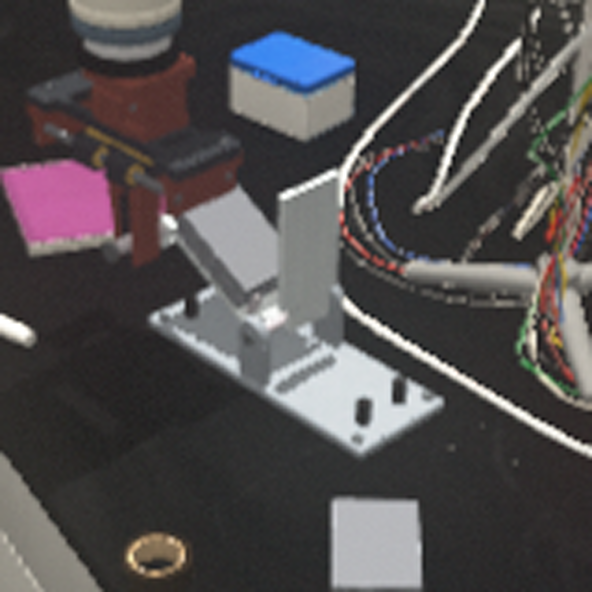

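The leaf and both trays swing together; the clean tray is still seated. Continuing.

Emit:
drive_tool(plan=[[0.0007,-0.0031,0.0051,0],[0.0008,-0.0033,0.005,0],[0.0009,-0.0036,0.0048,0],[0.0009,-0.0038,0.0046,0],[0.001,-0.004,0.0044,0],[0.001,-0.0042,0.0041,0],[0.0011,-0.0044,0.0039,0],[0.0011,-0.0046,0.0037,0],[0.0012,-0.0048,0.0034,0],[0.0012,-0.005,0.0031,0]])

```text
clock: 14.97
eef_pos: [0.4827, 0.0706, 0.159]
eef_rot: [-0.002, 0.618, 0.786, 0.002]
contact_force: [-10.5, 21.0, 20.7]
opening: 0.0104
```

Emit:
drive_tool(plan=[[0.0012,-0.0051,0.0029,0],[0.0013,-0.0053,0.0026,0],[0.0013,-0.0054,0.0023,0],[0.0013,-0.0055,0.002,0],[0.0014,-0.0056,0.0017,0],[0.0014,-0.0057,0.0014,0],[0.0014,-0.0058,0.0011,0],[0.0014,-0.0058,0.0008,0],[0.0014,-0.0058,0.0005,0]])

```text
clock: 15.72
eef_pos: [0.4948, 0.0184, 0.1738]
eef_rot: [-0.001, 0.617, 0.787, 0.0]
contact_force: [-6.6, 6.1, 10.8]
opening: 0.0109
```

```bash
python3 look.py i scene; python3 -c "
import cv2
i=cv2.imread('pics/scene_i.png');cv2.imwrite('pics/scene_ic.png',cv2.resize(i[90:250,170:330],None,fx=3.7,fy=3.7,interpolation=2))"
```

```text
15.7167 [0.49480844 0.01841007 0.17375876] [-1.21630427e-03  6.17448705e-01  7.86610192e-01  1.51682036e-04] [-6.59268301  6.14302114 10.8453402 ] 0.010855776932928381
```

View pics/scene_ic.png

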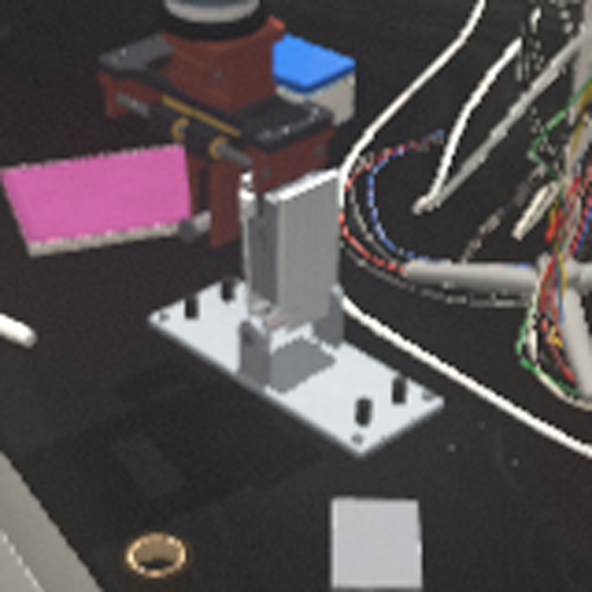

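Emit:
drive_tool(plan=[[0.0012,-0.0059,0.0,0],[0.0012,-0.0059,-0.0004,0],[0.0012,-0.0058,-0.0007,0],[0.0013,-0.0058,-0.001,0],[0.0013,-0.0058,-0.0013,0],[0.0014,-0.0057,-0.0016,0],[0.0014,-0.0056,-0.0019,0],[0.0013,-0.0055,-0.002,0],[0.0013,-0.0054,-0.0023,0],[0.0013,-0.0053,-0.0026,0]])

```text
clock: 16.6
eef_pos: [0.508, -0.0384, 0.1594]
eef_rot: [-0.001, 0.617, 0.787, 0.0]
contact_force: [-3.3, 7.0, 3.7]
opening: 0.0103
```

Emit:
drive_tool(plan=[[0.0012,-0.0051,-0.0029,0],[0.0012,-0.005,-0.0031,0],[0.0012,-0.0048,-0.0034,0],[0.0011,-0.0046,-0.0037,0],[0.0011,-0.0044,-0.0039,0],[0.001,-0.0042,-0.0041,0]])

```text
clock: 17.1
eef_pos: [0.5145, -0.0663, 0.1378]
eef_rot: [-0.002, 0.618, 0.787, 0.0]
contact_force: [-3.7, 7.6, 1.7]
opening: 0.0109
```

```bash
python3 look.py j scene; python3 -c "
import cv2
i=cv2.imread('pics/scene_j.png');cv2.imwrite('pics/scene_jc.png',cv2.resize(i[90:250,170:330],None,fx=3.7,fy=3.7,interpolation=2))"
```

```text
17.1 [ 0.51446003 -0.06625133  0.13778469] [-1.52142536e-03  6.17506528e-01  7.86564283e-01  3.19960772e-05] [-3.72785646  7.56284351  1.66863182] 0.010901386215073257
```

View pics/scene_jc.png

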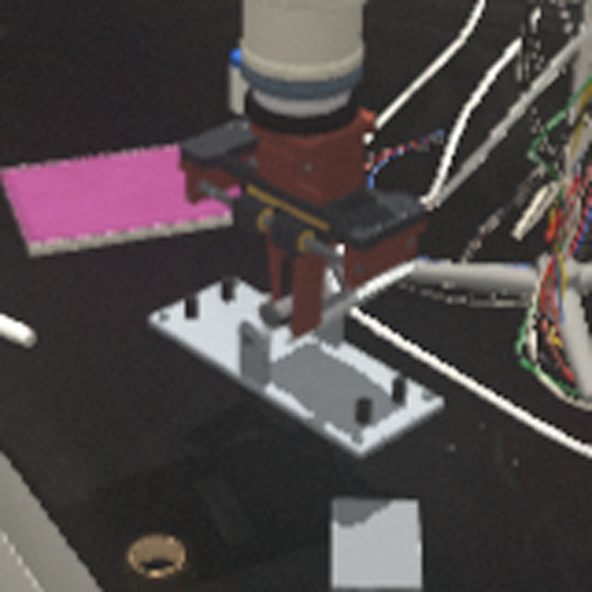

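Emit:
drive_tool(plan=[[0.001,-0.004,-0.0044,0],[0.0009,-0.0038,-0.0046,0],[0.0009,-0.0036,-0.0048,0],[0.0008,-0.0033,-0.005,0],[0.0007,-0.0031,-0.0051,0],[0.0007,-0.0028,-0.0053,0],[0.0006,-0.0025,-0.0054,0],[0.0005,-0.0022,-0.0056,0],[0.0005,-0.002,-0.0057,0]])

```text
clock: 17.9
eef_pos: [0.521, -0.094, 0.0919]
eef_rot: [-0.001, 0.617, 0.787, -0.0]
contact_force: [-4.0, 5.3, 4.8]
opening: 0.0107
```

Emit:
drive_tool(plan=[[0.0004,-0.0017,-0.0058,0],[0.0003,-0.0014,-0.0059,0],[0.0003,-0.0011,-0.0059,0],[0.0002,-0.0008,-0.006,0],[0.0001,-0.0005,-0.006,0],[0.0,-0.0002,-0.006,0],[0,0,0,0],[0,0,0,0]])

```text
clock: 18.57
eef_pos: [0.5226, -0.1008, 0.0559]
eef_rot: [-0.001, 0.617, 0.787, -0.001]
contact_force: [-3.2, -4.8, -4.0]
opening: 0.0107
```

Emit:
drive_tool(plan=[[0,0,-0.001,0],[0,0,-0.001,0],[0,0,0,0],[0,0,0,0]])

```text
clock: 18.9
eef_pos: [0.5226, -0.1008, 0.0545]
eef_rot: [-0.001, 0.617, 0.787, -0.001]
contact_force: [-4.8, -5.4, 2.2]
opening: 0.0106
```

```bash
python3 look.py k scene top; python3 -c "
import cv2
i=cv2.imread('pics/scene_k.png');a=cv2.resize(i[110:230,190:310],None,fx=3.3,fy=3.3,interpolation=2)
i=cv2.imread('pics/top_k.png');b=cv2.resize(i[130:250,190:310],None,fx=3.3,fy=3.3,interpolation=2)
import numpy as np
cv2.imwrite('pics/kc.png',np.hstack([a,b]))"
```

```text
18.9 [ 0.52258388 -0.10084172  0.05445598] [-5.47549369e-04  6.17186553e-01  7.86816239e-01 -8.15351213e-04] [-4.82351993 -5.40714545  2.15091361] 0.010567038175378686
```

View pics/kc.png

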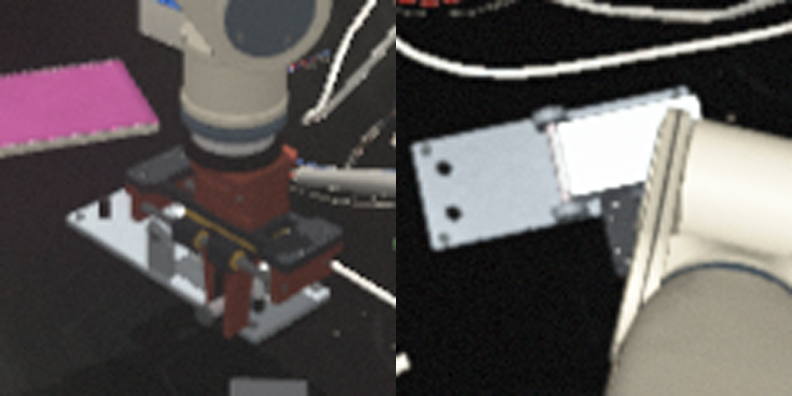

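Run:
```python
from h import *
s,f=pickle.load(open("top_k.pkl","rb")); C=cloud(f)
J=np.array([.5674,.0286]);th=np.radians(13.6);X=np.array([np.cos(th),np.sin(th)]);Y=np.array([-X[1],X[0]])
L=np.stack([(C[...,:2]-J)@X,(C[...,:2]-J)@Y,C[...,2]],-1)
m=(abs(L[...,0])<.026)&(L[...,1]<-.03)&(L[...,1]>-.11)&(L[...,2]<.12)&(L[...,2]>.02)
Q=L[m]; print(len(Q)); 
for a in np.arange(-.11,-.03,.01):
    k=(Q[:,1]>a)&(Q[:,1]<a+.01); 
    if k.sum(): print(round(a,3),k.sum(),np.median(Q[k,2]).round(4))
```

```text
368
-0.11 3 0.0731
-0.1 11 0.0734
-0.09 29 0.0724
-0.08 57 0.0729
-0.07 68 0.0724
-0.06 68 0.0726
-0.05 66 0.0715
-0.04 66 0.0706
```

The leaf's back is level to about 0.03 rad. I'll press down to the stop to be sure.

Emit:
drive_tool(plan=[[0,0,-0.001,0],[0,0,-0.001,0],[0,0,-0.001,0],[0,0,0,0],[0,0,0,0]])

```text
clock: 19.42
eef_pos: [0.5226, -0.1009, 0.0516]
eef_rot: [-0.001, 0.617, 0.787, -0.001]
contact_force: [-3.5, -5.1, 2.6]
opening: 0.0108
```

```bash
python3 look.py l top wrist
python3 - <<'E'
from h import *
J=np.array([.5674,.0286]);th=np.radians(13.6);X=np.array([np.cos(th),np.sin(th)]);Y=np.array([-X[1],X[0]])
for n in ("top_l","wrist_l"):
    s,f=pickle.load(open(n+".pkl","rb")); C=cloud(f,toolpose(f,s) if n[0]=="w" else None)
    L=np.stack([(C[...,:2]-J)@X,(C[...,:2]-J)@Y,C[...,2]],-1)
    m=(abs(L[...,0])<.026)&(L[...,1]<-.03)&(L[...,1]>-.12)&(L[...,2]<.12)&(L[...,2]>.02)
    Q=L[m]; print(n,len(Q)); 
    for a in np.arange(-.12,-.03,.01):
        k=(Q[:,1]>a)&(Q[:,1]<a+.01)
        if k.sum(): print(round(a,3),k.sum(),np.median(Q[k,2]).round(4))
E
```

```text
19.4167 [ 0.52260914 -0.10090191  0.05157879] [-5.04057256e-04  6.17174216e-01  7.86825929e-01 -8.31145008e-04] [-3.4718964  -5.12506558  2.58779297] 0.010810523443549097
top_l 373
-0.12 8 0.0725
-0.11 2 0.0724
-0.1 11 0.0729
-0.09 30 0.0707
-0.08 57 0.0708
-0.07 67 0.0711
-0.06 65 0.0712
-0.05 67 0.0701
-0.04 66 0.0708
wrist_l 808
-0.12 80 0.0706
-0.11 32 0.0705
-0.06 7 0.0696
-0.05 313 0.0695
-0.04 376 0.0694
```

View pics/wrist_l.png

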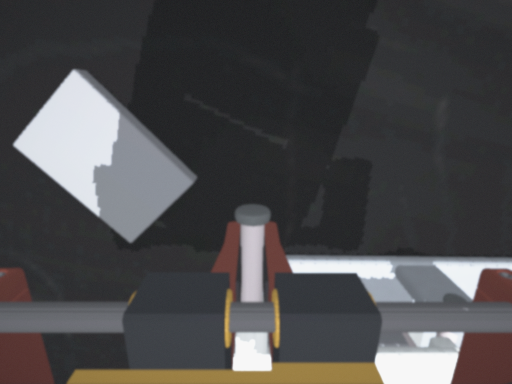

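Emit:
drive_tool(plan=[[0,0,-0.001,0],[0,0,-0.001,0],[0,0,0,0],[0,0,0,0],[0,0,0,0]])

```text
clock: 19.93
eef_pos: [0.5226, -0.1009, 0.0496]
eef_rot: [-0.0, 0.617, 0.787, -0.001]
contact_force: [-5.3, -4.4, 2.6]
opening: 0.0109
```

Emit:
drive_tool(plan=[[0,0.0001,0.003,0],[0,0.0001,0.003,0],[-0.0001,0.0005,0.006,0],[-0.0002,0.0008,0.006,0],[-0.0003,0.0011,0.0059,0],[-0.0003,0.0014,0.0059,0],[-0.0004,0.0017,0.0058,0],[-0.0005,0.002,0.0057,0],[-0.0005,0.0022,0.0056,0],[-0.0006,0.0025,0.0054,0]])

```text
clock: 20.77
eef_pos: [0.5201, -0.0897, 0.1018]
eef_rot: [0.001, 0.617, 0.787, -0.001]
contact_force: [-2.4, -13.2, -2.4]
opening: 0.0108
```

```bash
python3 look.py m scene top; python3 -c "
import cv2
i=cv2.imread('pics/scene_m.png');a=cv2.resize(i[110:230,190:310],None,fx=3.3,fy=3.3,interpolation=2)
i=cv2.imread('pics/top_m.png');b=cv2.resize(i[130:250,190:310],None,fx=3.3,fy=3.3,interpolation=2)
import numpy as np
cv2.imwrite('pics/mc.png',np.hstack([a,b]))"
```

```text
20.7667 [ 0.5200553  -0.08969338  0.10182811] [ 5.83146625e-04  6.16857297e-01  7.87073536e-01 -1.40865323e-03] [ -2.35139158 -13.16068239  -2.40216704] 0.010830456376107479
```

View pics/mc.png

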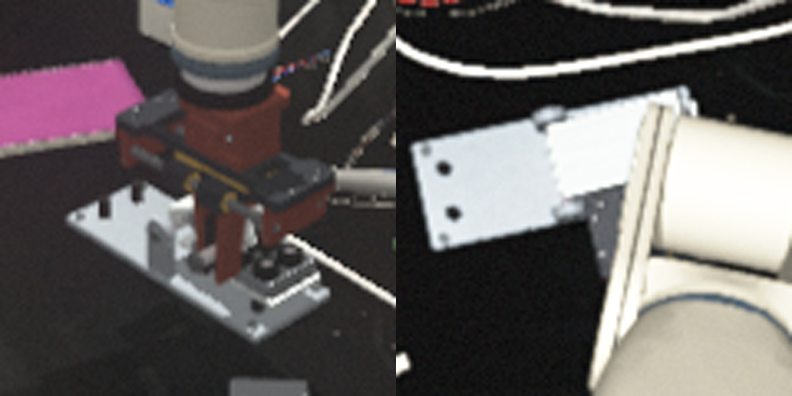

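The clean tray stayed flat on the plate with samples standing in it (scene crop, around 280,262). Continuing back.

Emit:
drive_tool(plan=[[-0.0007,0.0028,0.0053,0],[-0.0007,0.0031,0.0051,0],[-0.0008,0.0033,0.005,0],[-0.0009,0.0036,0.0048,0],[-0.0009,0.0038,0.0046,0],[-0.001,0.004,0.0044,0],[-0.001,0.0042,0.0041,0],[-0.0011,0.0044,0.0039,0],[-0.0011,0.0046,0.0037,0],[-0.0012,0.0048,0.0034,0]])

```text
clock: 21.7
eef_pos: [0.5118, -0.0532, 0.1482]
eef_rot: [0.003, 0.616, 0.787, -0.002]
contact_force: [-5.5, -22.7, 16.3]
opening: 0.0109
```

Emit:
drive_tool(plan=[[-0.0012,0.005,0.0031,0],[-0.0012,0.0051,0.0029,0],[-0.0013,0.0053,0.0026,0],[-0.0013,0.0054,0.0023,0],[-0.0013,0.0055,0.002,0],[-0.0014,0.0056,0.0017,0],[-0.0014,0.0057,0.0014,0],[-0.0014,0.0058,0.0011,0],[-0.0014,0.0058,0.0008,0],[-0.0014,0.0058,0.0005,0]])

```text
clock: 22.53
eef_pos: [0.4991, 0.0045, 0.1663]
eef_rot: [0.002, 0.617, 0.787, 0.0]
contact_force: [-2.0, -7.4, 11.2]
opening: 0.011
```

Emit:
drive_tool(plan=[[-0.0014,0.0059,0.0002,0],[-0.0014,0.0059,-0.0002,0],[-0.0014,0.0058,-0.0005,0],[-0.0014,0.0058,-0.0008,0],[-0.0014,0.0058,-0.0011,0],[-0.0014,0.0057,-0.0014,0],[-0.0014,0.0056,-0.0017,0],[-0.0013,0.0055,-0.002,0],[-0.0013,0.0054,-0.0023,0],[-0.0013,0.0053,-0.0026,0]])

```text
clock: 23.37
eef_pos: [0.4861, 0.0622, 0.1531]
eef_rot: [0.002, 0.617, 0.787, 0.001]
contact_force: [3.7, -4.0, 3.3]
opening: 0.0105
```

Emit:
drive_tool(plan=[[-0.0012,0.0051,-0.0029,0],[-0.0012,0.005,-0.0031,0],[-0.0012,0.0048,-0.0034,0],[-0.0011,0.0046,-0.0037,0],[-0.0011,0.0044,-0.0039,0],[-0.001,0.0042,-0.0041,0],[-0.001,0.004,-0.0044,0],[-0.0009,0.0038,-0.0046,0],[-0.0009,0.0036,-0.0048,0],[-0.0008,0.0033,-0.005,0]])

```text
clock: 24.2
eef_pos: [0.4758, 0.1057, 0.1122]
eef_rot: [0.002, 0.617, 0.787, 0.001]
contact_force: [5.8, -3.8, 3.8]
opening: 0.0108
```

Emit:
drive_tool(plan=[[-0.0007,0.0031,-0.0051,0],[-0.0007,0.0028,-0.0053,0],[-0.0006,0.0025,-0.0054,0],[-0.0005,0.0022,-0.0056,0],[-0.0005,0.002,-0.0057,0],[-0.0004,0.0017,-0.0058,0],[-0.0003,0.0014,-0.0059,0],[-0.0003,0.0011,-0.0059,0],[-0.0002,0.0008,-0.006,0],[-0.0001,0.0005,-0.006,0]])

```text
clock: 25.03
eef_pos: [0.4717, 0.1234, 0.0553]
eef_rot: [0.002, 0.617, 0.787, 0.001]
contact_force: [6.4, -9.3, 4.1]
opening: 0.0109
```

Emit:
drive_tool(plan=[[0,0.0002,-0.005,0],[0,0,-0.001,0],[0,0,0,0],[0,0,0,0]])

```text
clock: 25.37
eef_pos: [0.4719, 0.1235, 0.0512]
eef_rot: [0.002, 0.617, 0.787, 0.002]
contact_force: [1.5, -10.0, 28.9]
opening: 0.0107
```

```bash
cat > leaf.py <<'E'
import sys
from h import *
J=np.array([.5674,.0286]);th=np.radians(13.6);X=np.array([np.cos(th),np.sin(th)]);Y=np.array([-X[1],X[0]])
for n in sys.argv[1:]:
    d=pickle.load(open(n+".pkl","rb")); s,f=d; C=cloud(f,toolpose(f,s) if n[0]=="w" else None)
    L=np.stack([(C[...,:2]-J)@X,(C[...,:2]-J)@Y,C[...,2]],-1)
    m=(abs(L[...,0])<.03)&(abs(L[...,1])>.03)&(abs(L[...,1])<.13)&(L[...,2]<.12)&(L[...,2]>.005)
    Q=L[m]; print(n,len(Q)); 
    for a in np.arange(-.13,.13,.01):
        k=(Q[:,1]>a)&(Q[:,1]<a+.01)
        if k.sum(): print(round(a,3),k.sum(),np.percentile(Q[k,2],[10,50,90]).round(4))
E
python3 look.py n scene top; python3 leaf.py top_n; python3 -c "
import cv2
i=cv2.imread('pics/scene_n.png');a=cv2.resize(i[110:230,190:310],None,fx=3.3,fy=3.3,interpolation=2)
i=cv2.imread('pics/top_n.png');b=cv2.resize(i[130:250,190:310],None,fx=3.3,fy=3.3,interpolation=2)
import numpy as np
cv2.imwrite('pics/nc.png',np.hstack([a,b]))"
```

```text
25.3667 [0.47189514 0.12350773 0.05124802] [0.00180909 0.61713971 0.78684997 0.00156121] [  1.46193061 -10.00105841  28.92417113] 0.010744747004404823
top_n 1225
-0.13 44 [0.0332 0.0358 0.0397]
-0.12 74 [0.0391 0.0475 0.0574]
-0.11 73 [0.0483 0.0568 0.0607]
-0.1 78 [0.0385 0.0499 0.0594]
-0.09 72 [0.0381 0.0473 0.0578]
-0.08 77 [0.0437 0.0574 0.0608]
-0.07 76 [0.0392 0.0507 0.0591]
-0.06 73 [0.0383 0.0488 0.0591]
-0.05 76 [0.0425 0.0562 0.06  ]
-0.04 76 [0.0388 0.0515 0.0583]
0.03 75 [0.0373 0.041  0.0498]
0.04 73 [0.0374 0.0403 0.0482]
0.05 78 [0.0375 0.0417 0.05  ]
0.06 73 [0.0375 0.0408 0.0497]
0.07 53 [0.0371 0.0409 0.0451]
0.08 34 [0.0366 0.0418 0.0494]
0.09 28 [0.0365 0.0388 0.0446]
0.1 39 [0.0383 0.0416 0.0457]
0.11 41 [0.0374 0.0411 0.0505]
0.12 12 [0.0308 0.0371 0.0457]
```

View pics/nc.png

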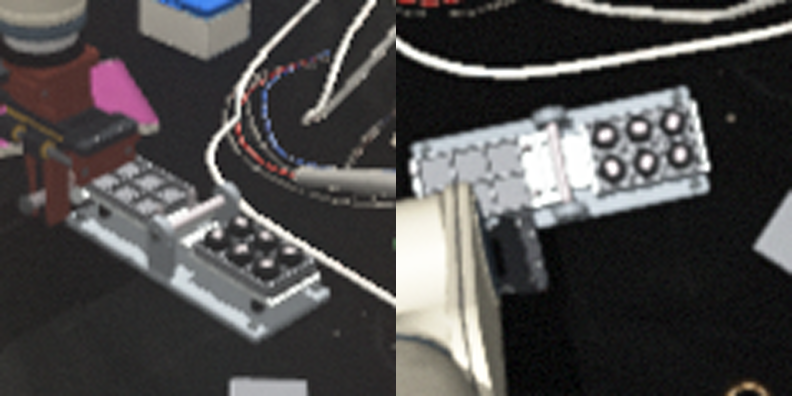

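Leaf is home against its stop (29 N). All six samples sit in the clean tray with the steel pieces up (top crop, 605–680, 122–167). Letting go.

Emit:
drive_tool(plan=[[0,0,0.001,0],[0,0,0,0],[0,0,0,0]])

```text
clock: 25.72
eef_pos: [0.4719, 0.1235, 0.0515]
eef_rot: [0.002, 0.617, 0.787, 0.002]
contact_force: [3.3, -8.0, 16.1]
opening: 0.0109
```

Emit:
drive_tool(plan=[[0,0,0,0],[0,0,0,0],[0,0,0,0],[0,0,0,0],[0,0,0,0],[0,0,0,0],[0,0,0,0],[0,0,0,0],[0,0,0,0],[0,0,0,0]], gripper=1)

```text
clock: 26.55
eef_pos: [0.4696, 0.1237, 0.0495]
eef_rot: [-0.0, 0.617, 0.787, -0.0]
contact_force: [1.7, 0.7, -0.3]
opening: 0.0742
```

Emit:
drive_tool(plan=[[0,0,0.01,0],[0,0,0.02,0],[0,0,0.035,0],[0,0,0.038,0],[0,0,0.038,0],[0,0,0.038,0],[-0.01,0.03,0.02,0],[-0.01,0.035,0,0],[0,0.03,0,0],[0,0,0,0]])

```text
clock: 27.38
eef_pos: [0.4497, 0.2225, 0.2505]
eef_rot: [0.0, 0.616, 0.787, 0.002]
contact_force: [0.8, 0.3, -0.3]
opening: 0.0879
```

```bash
python3 look.py o scene top; python3 leaf.py top_o
python3 - <<'E'
from h import *
i=cv2.imread('pics/scene_o.png');a=cv2.resize(i[110:230,190:310],None,fx=3.3,fy=3.3,interpolation=2)
j=cv2.imread('pics/top_o.png');b=cv2.resize(j[130:250,190:310],None,fx=3.3,fy=3.3,interpolation=2)
cv2.imwrite('pics/oc.png',np.hstack([a,b])); cv2.imwrite('pics/scene_ob.png',cv2.resize(i,(800,600)))
s,f=pickle.load(open("top_o.pkl","rb")); C=cloud(f); 
hsv=cv2.cvtColor(f["img"],cv2.COLOR_BGR2HSV); g=hsv[...,2]
J=np.array([.5674,.0286]);th=np.radians(13.6);X=np.array([np.cos(th),np.sin(th)]);Y=np.array([-X[1],X[0]])
L=np.stack([(C[...,:2]-J)@X,(C[...,:2]-J)@Y,C[...,2]],-1)
# filled tray+mount region above z .043 on the right
m=(abs(L[...,0])<.05)&(L[...,1]<-.02)&(L[...,1]>-.14)&(L[...,2]>.043)&(L[...,2]<.07)
Q=L[m]; print("extent",np.percentile(Q,[2,98],axis=0).round(4))
for gx in (-.01475,.01475):
    for gy in (-.105,-.0755,-.046):
        k=(np.hypot(L[...,0]-gx,L[...,1]-gy)<.007); print(gx,gy,k.sum(),np.median(L[k,2]).round(4))
E
```

```text
27.3833 [0.44968886 0.22251758 0.25047143] [3.73736764e-04 6.16365036e-01 7.87457893e-01 2.01747752e-03] [ 0.82676487  0.31286316 -0.26634785] 0.08786642203306269
top_o 1446
-0.13 43 [0.0334 0.0361 0.04  ]
-0.12 73 [0.039  0.0482 0.0577]
-0.11 72 [0.0469 0.0564 0.06  ]
-0.1 81 [0.038  0.0511 0.0593]
-0.09 72 [0.0385 0.0467 0.0593]
-0.08 75 [0.0454 0.0569 0.0608]
-0.07 79 [0.0382 0.0498 0.0593]
-0.06 74 [0.0386 0.0483 0.0585]
-0.05 74 [0.0427 0.0565 0.0608]
-0.04 76 [0.0386 0.0501 0.0582]
0.03 78 [0.037  0.0401 0.0504]
0.04 78 [0.0357 0.04   0.0483]
0.05 82 [0.0365 0.0413 0.0505]
0.06 73 [0.0374 0.0405 0.0478]
0.07 78 [0.0358 0.0404 0.0442]
0.08 83 [0.0379 0.0415 0.0489]
0.09 73 [0.0361 0.0399 0.0465]
0.1 78 [0.0375 0.0399 0.0456]
0.11 79 [0.0379 0.042  0.0509]
0.12 25 [0.0335 0.037  0.0453]
extent [[-0.0303 -0.1189  0.0435]
 [ 0.0294 -0.0304  0.0629]]
-0.01475 -0.105 18 0.057
-0.01475 -0.0755 20 0.0579
-0.01475 -0.046 21 0.058
0.01475 -0.105 18 0.0575
0.01475 -0.0755 19 0.0583
0.01475 -0.046 19 0.0586
```

View pics/oc.png

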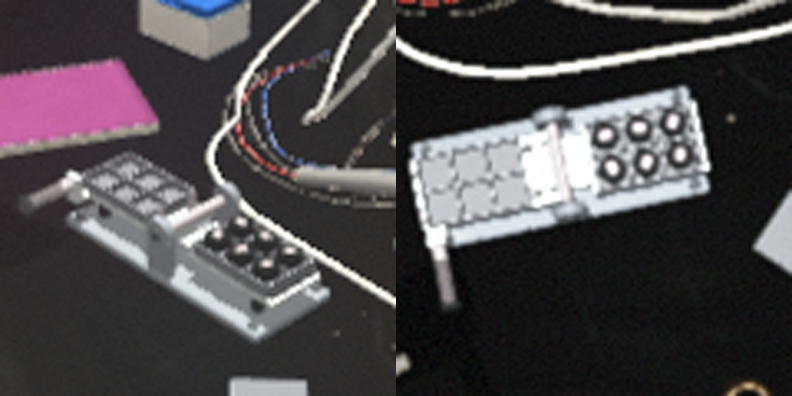

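View pics/scene_ob.png

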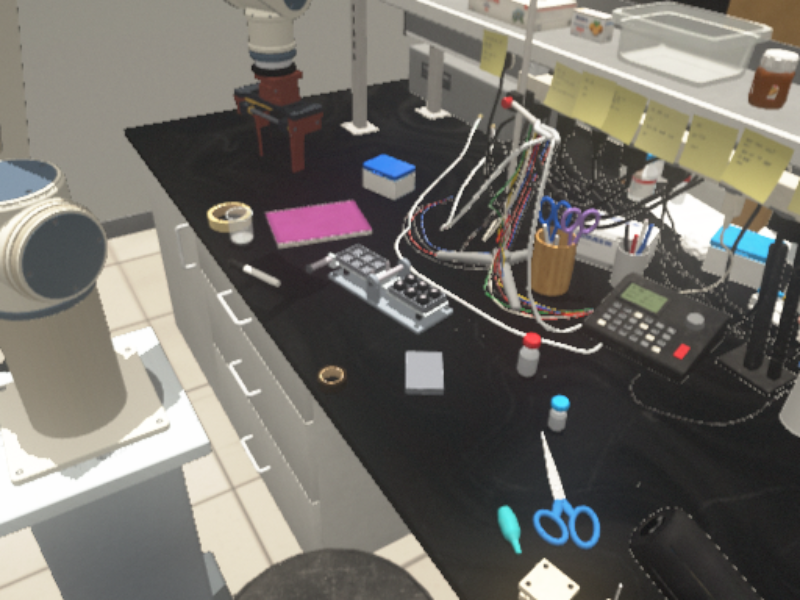

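Leaf is home, sample tops are 57–58.6 mm high (58 expected), the vials and beaker are standing, and the robot is clear. Handing in.

Emit:
drive_tool(plan=[[0,0,0,0],[0,0,0,0],[0,0,0,0]])

```text
clock: 27.73
eef_pos: [0.4495, 0.2177, 0.2484]
eef_rot: [-0.0, 0.618, 0.786, -0.0]
contact_force: [-0.6, 0.2, -0.5]
opening: 0.0877
```

```bash
python3 -c "
from workcell import *
print(job_done())"
```

```text
the job is handed in; nothing more can be done
None
```

I laid the clean tray (the rightmost of the two grey ones) face-down over the loaded tray. I swung the leaf all the way over by the crank and back, let go, backed clear and handed in at about 28 s of the 69 s; no verdict was reported.

- **Samples:** In the last pictures all six are in the clean tray with the steel pieces facing up. Their tops are 57–58.6 mm above the bench, against 58 mm expected.
- **Clean tray:** It lies face-up on the flat right-hand plate, within about 1 mm of its middle.
- **Leaf:** It is home; it met its stop at 29 N before I released it.
- **Surroundings:** Both vials and the beaker are standing, and the contact force on the arm read about zero.

One thing did not go as planned: the rod slipped a few millimetres in the fingers, so the first swing stopped roughly 0.03 rad short of flat. I pressed the leaf down until the depth image showed it level to about 0.015 rad, then swung it back.

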